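# Scoop the full-size grinding balls out of the rinse pan

### The job

The long white pan holds steel grinding balls from the mill, three full-size ones and four worn to half size. With the slotted wire scoop, lift the full-size balls out so that the worn ones drop back through the slots into the pan, tip the full-size ones into the shallow blue tray, and stand the empty scoop upright on the bench again. Do not touch any ball with the fingers, and leave the vial and the timer where they are.

Things in the scene. Friction and masses are not known exactly. Their poses are not given: they have to be found in the camera images.
- pan: Long open white plastic pan, fixed to the bench, 273 x 106 mm over its beaded rim, whose top is 51 mm high. Origin: underside, below the middle of the flat floor; x along its length, z up. Inside, the flat floor lies 3 mm above the bench, y = -38 to +38 mm; along each side a 45 degree bevel, 8 mm high, leads to an upright wall at y = +-46 mm. All balls start in the half at positive x.
- pan_foot (a point): Middle of the line where the pan's floor meets its far end wall (pan x = +85, y = 0, z = 3 mm). This wall is a ramp, 40 degrees to the horizontal, that rises to pan x = 139 mm at 48 mm height; the near wall rises at 50 degrees from x = -85 mm. Axes as the pan's.
- pan_clear (a point): Point on the pan's floor (pan x = -42, y = 0, z = 3 mm): set down with its underside's centre here and its front towards the pan's +x, the scoop stands flat between the near end wall and the balls, with about 3 mm free on either side. Axes as the pan's.
- scoop: Slotted steel wire scoop, 0.13 to 0.2 kg, standing on its flat bottom. Origin: centre of the basket's underside, z up, open front towards +x. Basket x = -42 to +40 mm, 86 mm wide at its flared mouth, 72 mm at the lip, 29 mm high. Four floor wires along x leave three slots 17.5 mm wide between a thin sheet lip, 9 mm deep, at the front and the back; wires close the sides and the back.
- scoop_grip (a point): Point to grip on the scoop's upright handle behind the basket, at scoop x = -49, y = 0, z = 100 mm. The grip is a black plastic bar with rounded edges, 25 mm along x and 14 mm thick along y (close the fingers along y), from z = 66 to 130 mm above the scoop's underside. Axes as the scoop's.
- scoop_lip (a point): Middle of the front edge of the scoop's lip, 1 mm above its underside (scoop x = 40 mm). Axes as the scoop's. A full-size ball in the scoop sits between two floor wires behind the lip's step of about 1 mm; it rolls out over the lip when the front is tipped down by some 30 degrees, and stays in while the scoop is level or leans back.
- tray: Shallow open blue box, loose, 0.09 kg, 137 x 97 mm (long side along its x) and 37 mm high. Origin: centre of its underside. Inside 124 x 84 mm, floor 2 mm above the bench.
- ball_a: Full-size steel grinding ball, polished, 26 mm diameter, 72 g, rolls freely. Origin at its centre.
- ball_b: Full-size steel grinding ball, polished, 26 mm diameter, 72 g, rolls freely. Origin at its centre.
- ball_c: Full-size steel grinding ball, polished, 26 mm diameter, 72 g, rolls freely. Origin at its centre.
- small_1: Worn, undersize steel grinding ball, 13 mm diameter, 10 g. Origin at its centre.
- small_2: Worn, undersize steel grinding ball, 13 mm diameter, 10 g. Origin at its centre.
- small_3: Worn, undersize steel grinding ball, 13 mm diameter, 10 g. Origin at its centre.
- small_4: Worn, undersize steel grinding ball, 13 mm diameter, 10 g. Origin at its centre.
- vial: Small screw-capped reagent vial standing on the bench, 26 mm across, 58 mm high, loose bystander. Origin: centre of its underside.
- timer: Flat bench timer, 64 x 72 mm, 19 mm high, loose bystander. Origin: centre of its underside.
Things that resemble listed ones, but are neither listed nor needed, are in the scene too. What is shaped like the scoop but purple is not meant. What is meant by the tray is not orange, and is the smaller of those in its own colour.

How it is judged:
By the outcome, as a careful person would: the job done as asked, in the order asked, and still so for the second after the job is handed in, with the robot touching nothing.
It also fails if it takes over 67 s, if anything falls off the work surface, if the arm or the gripper's body presses on something with over 40 N, if the wrist force passes 120 N, or if a joint passes its speed limit or range.

### The arm

A 6-joint arm with a two-finger parallel gripper is mounted at the origin on the work surface; the furniture and walls round the work are solid. World frame = base frame: x ahead of the robot, y to its left, z up, the work surface at z = 0. Lengths are in m, angles in rad, forces in N, time in s.
With the tool pointing down it reaches from about 0.25 to 0.775 m from the base axis. Payload 4 kg.
Tool frame: the origin (TCP) lies between the finger pads; the fingertips stand 14 mm ahead of it and the grasp point (between the pads) lies 5 mm behind it (nose_length is the distance from the TCP to the fingertips, in m); z points along the fingers, y is the line along which they close (so a half turn about z gives the same grasp; the last joint's range is limited). The gripper opens to 94 mm and grips with 3 to 60 N. Pads are 16 mm wide; open, the fingers measure 119 mm over their backs; the gripper's body (75 mm by 177 mm) begins 78 mm behind the grasp point.
Start: joints at [1.129, 0.087, 1.371, -0, 1.684, -0.103], TCP at [0.183, 0.519, 0.22] pointing down, gripper open.
Joint ranges: [-3.1, 3.1], [-0.76, 2.03], [0.27, 2.55], [-1.08, 4.22], [0.17, 2.65], [-2.57, 2.57]. Speed limits (rad/s): [2.79, 2.79, 3.14, 3.14, 3.14, 3.14].

### API

Orientations are given as [roll, pitch, yaw] about the fixed x, y, z axes, in that order (R = Rz(yaw) Ry(pitch) Rx(roll)).
In Python, from bench import * gives the robot as it stands.
- The arm moves only by the tool move_arm, never from a script. Its argument "steps" is one flat list of numbers, 7 for each row, row after row: the turn, a rotation vector about the world's x, y, z in rad, then the shift along the world's x, y, z in m, then the opening, from 0 (shut) to 1 (fully open). A call has 1 to 12 rows; each row is the pose to reach, as a shift and turn from the pose commanded when the call began; what a row does not reach only later rows make up. A row lasts 1/10 s, in which the tool goes at most 50 mm and 8.59 degrees, less where a joint would pass 70% of its speed; a pose out of reach is approached as far as the arm can. A call with a gripper value outside its range is refused whole. The fingers move at their own pace and stop on an object; the grip force is fixed at half the most. Time passes only in rows, so rows that repeat a pose let the fingers close. It gives the time, the measured TCP pose, the force, the opening and the grip force at its end, in the units of the state.
- get_obs(): the state, without advancing time (a new reading comes with each control period).
- snapshot(name): name is "scene" or "top"; returns (picture, depth): 480x640x3 uint8, red, green, blue; 480x640 float32, m along the optical axis (not along the pixel's ray), 0 where there is no reading.
- camera_model(name): a dict with "fx", "fy", "cx", "cy" (pixels), "k1" (the pictures are not rectified: a ray, as slopes to the right and down, at radius r is drawn at 1 + k1 r^2 times it, then the intrinsics apply), "rvec" (rotation vector, rad) and "tvec" (3), from world to camera coordinates, as OpenCV has them. Camera axes: x right, y down, z forward; pixel columns grow to the right and rows downward; lengths in m; the calibration is good to about 2 mm. A picture is of the moment at which its call begins. camera_model takes no time and is no camera call.
- close_job(): hands the job in; it is judged then, once.
Trained networks look in the newest picture that a camera, given by its name, has taken for a name from the list of things; names that differ only in an ending like _2 or _b are one class to them, and where a whole thing is asked for, a point or a joint stands for the part that bears it (a point fixed in the world has none). Each returns a list of dicts, best first, with "score" (0 to 1); they miss things now and then, are a little off and sometimes report something else, mostly with a low value. They report only what shows in the picture. A call takes as long as a camera call. They do not tell look-alikes from the thing itself.
- silhouettes(camera, target): "pixels" (480x640 bool, what is visible of it) and "uv" ([column, row] in pixels, amid what is visible of it).
- spot_point(camera, target): "uv" ([column, row] in pixels: a listed point, or the origin of a listed thing).
The state is a dict: "time": time; "joint_positions": joint angles; "qvel": joint speeds; "joint_torque": joint torques, N m; "tool_pos": TCP position; "ee_rot": TCP orientation; "wrist_force": force on the tool from outside, world axes, zero at the start; "wrist_torque": the same for the moment, N m; "width": finger opening in m; "finger_force": force on a finger pad.
Only numpy, scipy, OpenCV 4.12 (cv2) and the standard library are available. Lean on these libraries where they do the work, as an engineer would, in place of code of your own. Each camera call takes 0.05 s, during which the arm holds its last target. There are 200 camera calls.

## Working session

There is one attempt and no reset: what is moved stays moved. The work goes in short steps, Python scripts to look and compute and a tool call to move; the robot and the scene stay as the last step left them, time stands still between calls to the robot, and variables do not carry over. Pictures are saved under pics/ and viewed, at most 10 in all, crops included, and the job is handed in when it is done.

Besides the shell and the picture viewer there is one more tool, called after ">>>" as name(argument=value, ...) on one line, values as JSON. move_arm: Moves the arm, as the interface text tells. Its arguments: {"type":"object","properties":{"steps":{"type":"array"}},"required":["steps"]}

```bash
mkdir -p pics
cat > h.py <<'E'
from bench import *
import numpy as np, cv2
from scipy.spatial.transform import Rotation as R
def cam(n):
    m=camera_model(n); return m, R.from_rotvec(m["rvec"]).as_matrix(), np.array(m["tvec"])
def ray(n,uv):
    m,Rm,t=cam(n)
    d=np.array([(uv[0]-m["cx"])/m["fx"],(uv[1]-m["cy"])/m["fy"]]); s=d.copy()
    for _ in range(20): s=d/(1+m["k1"]*(s@s))
    return -Rm.T@t, Rm.T@np.array([s[0],s[1],1.])   # origin, dir (depth-scaled)
def onz(n,uv,z):
    o,d=ray(n,uv); return o+d*(z-o[2])/d[2]
def cloud(n,dep,mask):
    v,u=np.nonzero(mask&(dep>0)); m,Rm,t=cam(n)
    d=np.stack([(u-m["cx"])/m["fx"],(v-m["cy"])/m["fy"]],1); s=d.copy()
    for _ in range(20): s=d/(1+m["k1"]*(s**2).sum(1,keepdims=True))
    z=dep[v,u]; P=np.c_[s*z[:,None],z]; return (P-t)@Rm
def proj(n,p):
    m,Rm,t=cam(n); c=Rm@np.array(p)+t; s=c[:2]/c[2]; s=s*(1+m["k1"]*(s@s))
    return [s[0]*m["fx"]+m["cx"],s[1]*m["fy"]+m["cy"]]
def save(n,im): cv2.imwrite("pics/"+n+".png",im[:,:,::-1])
E
python3 - <<'E'
from h import *
for n in("scene","top"):
    im,d=snapshot(n); save(n+"0",im); np.savez(n+"0",im=im,d=d)
    print(n,cam(n)[0]["fx"],-cam(n)[1].T@cam(n)[2])
    for t in ("pan","scoop","tray","ball_a","small_1","vial","timer"):
        print(t,[(np.round(x["uv"]).tolist(),round(x["score"],2),int(x["pixels"].sum()),np.round(onz(n,x["uv"],0.03),3)[:2].tolist()) for x in silhouettes(n,t)])
    for t in ("pan_foot","pan_clear","scoop_grip","scoop_lip","scoop","tray","pan"):
        print(t,[(np.round(x["uv"],1).tolist(),round(x["score"],2)) for x in spot_point(n,t)])
print(get_obs())
E
```

```text
scene 557.0315827987981 [-0.23105812 -0.65654553  0.97797832]
pan [([363.0, 246.0], 0.62, 3403, [0.617, 0.003])]
scoop [([410.0, 296.0], 0.63, 448, [0.569, -0.187]), ([380.0, 339.0], 0.6, 958, [0.421, -0.223])]
tray [([292.0, 217.0], 0.88, 1501, [0.561, 0.214]), ([151.0, 207.0], 0.73, 1466, [0.298, 0.509]), ([172.0, 257.0], 0.64, 3116, [0.23, 0.297])]
ball_a [([366.0, 251.0], 0.52, 37, [0.61, -0.012]), ([368.0, 245.0], 0.42, 81, [0.63, 0.0])]
small_1 []
vial [([404.0, 300.0], 0.66, 634, [0.55, -0.187]), ([412.0, 385.0], 0.6, 253, [0.379, -0.347])]
timer [([226.0, 216.0], 0.56, 490, [0.43, 0.338])]
pan_foot [([381.2, 240.6], 0.6)]
pan_clear [([347.3, 262.8], 0.8)]
scoop_grip [([381.4, 331.3], 0.72), ([410.6, 279.8], 0.64)]
scoop_lip [([391.6, 332.7], 0.95), ([413.7, 286.1], 0.6)]
scoop [([409.1, 295.6], 0.96), ([386.4, 340.3], 0.95)]
tray [([294.3, 221.2], 0.94), ([174.1, 264.2], 0.8), ([149.5, 214.0], 0.61)]
pan [([359.2, 258.8], 0.92), ([383.1, 244.2], 0.22)]
top 487.0249999796976 [0.14735201 0.07350233 1.4626403 ]
pan [([353.0, 199.0], 0.79, 2736, [0.598, 0.012])]
scoop [([440.0, 2
[... 1043 characters left out ...]
.6], 0.62)]
{'time': 1.5, 'joint_positions': array([ 1.12890100e+00,  8.71413548e-02,  1.37074850e+00, -5.02933366e-06,
        1.68363733e+00, -1.03092740e-01]), 'qvel': array([ 0.00071798,  0.00059881, -0.00020806, -0.00079152,  0.00132811,
        0.00065392]), 'joint_torque': array([ 1.12547077e-03, -3.40029824e+01, -3.02591622e+01,  7.18524191e-02,
        2.37097952e-02,  1.50374296e-05]), 'tool_pos': array([0.18279144, 0.51871741, 0.21951332]), 'ee_rot': array([3.14152805e+00, 1.17082613e-05, 2.80278950e+00]), 'wrist_force': array([-0.48247297, -0.46190868, -0.60760106]), 'wrist_torque': array([ 0.03206411,  0.01963152, -0.0298357 ]), 'finger_force': 0.0, 'width': 0.09401731564940902}
```

Run:
```python
from h import *
s=np.load("scene0.npz")["im"]; t=np.load("top0.npz")["im"]
save("s_crop",cv2.resize(s[180:420,120:440],(800,600),interpolation=cv2.INTER_CUBIC))
save("t_crop",cv2.resize(t[140:320,260:500],(800,600),interpolation=cv2.INTER_CUBIC))
```

```text
(no output)
```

View pics/scene0.png

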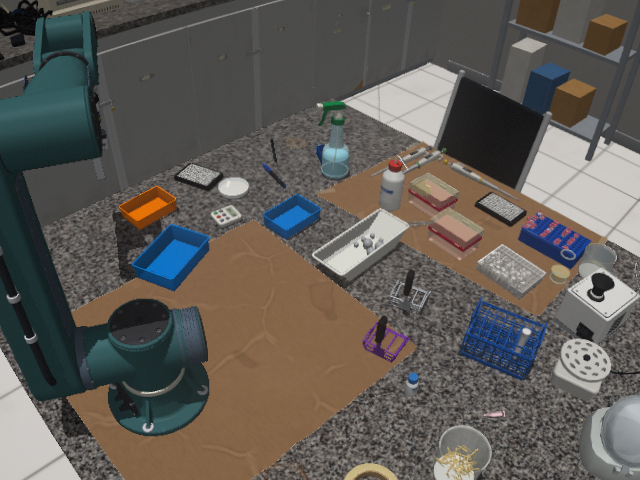

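View pics/s_crop.png

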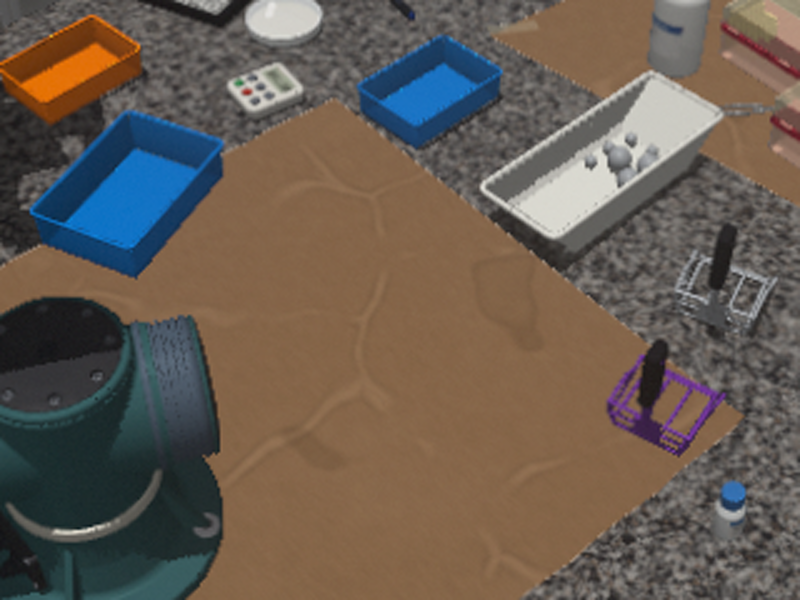

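View pics/t_crop.png

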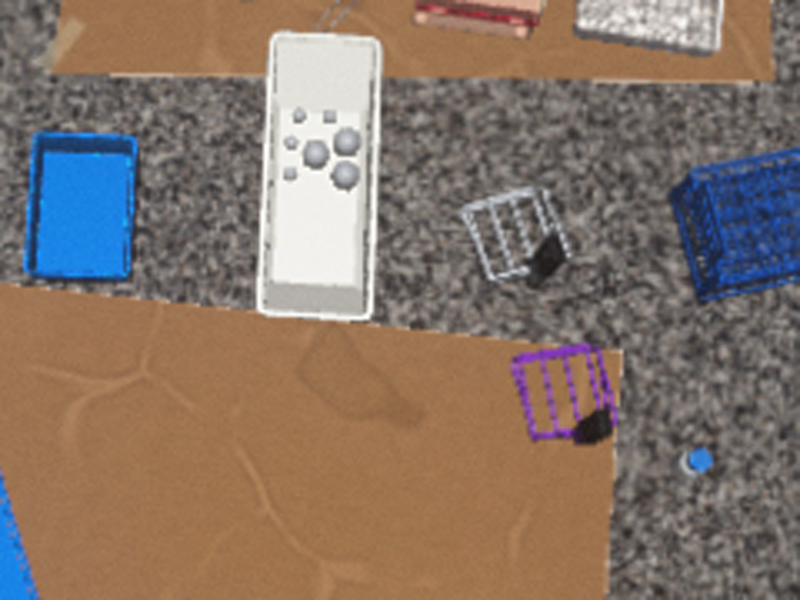

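The smaller blue tray is at scene (292,217); the larger blue one, at (172,257), and the orange one, at (150,207), are not meant. The steel scoop is at scene (410,296), top (417,212), and the purple one, at (385,340), is not. The crops confirm both. The pan's balls lie in its far half, and its three full-size balls are at crop (316,154), (346,142) and (346,174).

Run:
```python
from h import *
def rect(P): 
    r=cv2.minAreaRect((P[:,:2]*1000).astype(np.float32)); return np.round(r[0],1),np.round(r[1],1),round(r[2],1)
for n in("top","scene"):
    z=np.load(n+"0.npz"); im,d=z["im"].astype(int),z["d"]
    C=np.full(im.shape,np.nan); m=d>0; C[m]=cloud(n,d,m)
    r,g,b=im[...,0],im[...,1],im[...,2]
    def box(x0,x1,y0,y1,z0,z1): return (C[...,0]>x0)&(C[...,0]<x1)&(C[...,1]>y0)&(C[...,1]<y1)&(C[...,2]>z0)&(C[...,2]<z1)
    P=C[box(.44,.66,.13,.30,.028,.06)&(b>r+40)]; print(n,"tray",rect(P),np.median(P[:,2]))
    P=C[box(.42,.80,-.07,.12,.044,.07)&(abs(r-b)<40)]; print("pan",rect(P),np.median(P[:,2]))
    P=C[box(.48,.66,-.27,-.10,.005,.045)]; print("scoop basket",len(P),rect(P),P.min(0),P.max(0))
    P=C[box(.46,.68,-.28,-.10,.07,.15)]; print("grip",len(P),P.mean(0),rect(P),P[:,2].min(),P[:,2].max())
    P=C[box(.46,.68,-.28,-.10,.115,.15)]; print("griptop",len(P),P.mean(0),rect(P))
# points
for t,h in (("scoop_grip",.1),("scoop_lip",.001),("scoop",0),("pan_foot",.003),("pan_clear",.003),("pan",0),("tray",0)):
    for n in("scene","top"): print(t,n,[(np.round(onz(n,x["uv"],h)[:2],4).tolist(),round(x["score"],2)) for x in spot_point(n,t)])
for n in("top","scene"):
    for t in("ball_a","small_1"): print(t,n,[(np.round(onz(n,x["uv"],.016 if t[0]=="b" else .0095)[:2],4).tolist(),round(x["score"],2)) for x in spot_point(n,t)])
```

```text
top tray (array([571.2, 224.8]), array([140. ,  97.9]), 2.5) 0.03554310812345642
pan (array([643.1,  11.1]), array([336.3, 132.9]), 8.5) 0.04926622210328099
scoop basket 287 (array([ 569.7, -185.3]), array([164.9, 177.4]), 89.6) [ 0.48097774 -0.26804923  0.00500026] [ 0.65888425 -0.10288153  0.04425804]
grip 91 [ 0.53749754 -0.19168191  0.11236305] (array([ 540.2, -194. ]), array([25.4, 16.3]), 22.8) 0.07074162167443765 0.13522405800737267
griptop 50 [ 0.53866973 -0.19320548  0.12751884] (array([ 540.3, -193.9]), array([24.2, 15.4]), 12.6)
scene tray (array([570.6, 226.3]), array([142.1, 100.1]), 3.0) 0.0358850548246177
pan (array([637.4,  20.4]), array([173.6, 322.1]), 88.8) 0.05135722269635558
scoop basket 472 (array([ 568.7, -184.5]), array([167.7, 176.5]), 89.6) [ 0.4800339  -0.26784826  0.00501827] [ 0.65659419 -0.10015882  0.04477731]
grip 190 [ 0.53401233 -0.19716417  0.10816334] (array([ 539.2, -194.5]), array([29.2, 14.4]), 17.2) 0.07010381041461036 0.1334158628968264
griptop 87 [ 0.5364216  -0.1959931   0.12658851] (array([ 539.2, -194.4]), array([29.3, 14. ]), 17.8)
scoop_
[... 431 characters left out ...]

pan_foot scene [([0.694, 0.0057], 0.6)]
pan_foot top [([0.6811, 0.0017], 0.72), ([0.6468, 0.0177], 0.56)]
pan_clear scene [([0.5641, 0.0071], 0.8)]
pan_clear top [([0.5654, 0.009], 0.77)]
pan scene [([0.6003, -0.0011], 0.92), ([0.6896, -0.0052], 0.22)]
pan top [([0.5915, 0.0082], 0.62)]
tray scene [([0.5785, 0.2233], 0.94), ([0.234, 0.3], 0.8), ([0.2947, 0.5215], 0.61)]
tray top [([0.5657, 0.2318], 0.82), ([0.2969, 0.5336], 0.76), ([0.2344, 0.3046], 0.56)]
ball_a top [([0.6184, -0.0148], 0.61), ([0.6549, -0.0212], 0.58), ([0.6431, 0.0248], 0.46)]
small_1 top [([0.6326, -0.01], 0.35)]
ball_a scene [([0.6496, 0.0118], 0.4), ([0.658, -0.0188], 0.38), ([0.6239, -0.0124], 0.37)]
small_1 scene []
```

Run:
```python
from h import *
from scipy.optimize import least_squares, minimize
A=[];B=[]
for n in("top","scene"):
    z=np.load(n+"0.npz"); im,d=z["im"].astype(int),z["d"]
    C=np.full(im.shape,np.nan); m=d>0; C[m]=cloud(n,d,m)
    def box(x0,x1,y0,y1,z0,z1): return (C[...,0]>x0)&(C[...,0]<x1)&(C[...,1]>y0)&(C[...,1]<y1)&(C[...,2]>z0)&(C[...,2]<z1)
    P=C[box(.45,.80,-.055,.08,.046,.06)]
    for p in (1,):
        r=cv2.minAreaRect((P[:,:2]*1000).astype(np.float32)); print(n,"pan",r)
    # robust: rim x edges per y
    sel=C[box(.48,.70,-.055,.08,.046,.06)]
    L=sel[sel[:,1]>.03]; Rr=sel[sel[:,1]<-.02]
    for q in (L,Rr): print(len(q),np.polyfit(q[:,0],q[:,1],1), q[:,1].min(),q[:,1].max())
    N=sel[sel[:,0]<.53]; print("near", len(N),N[:,0].min(),np.median(N[:,0])); F=C[box(.70,.80,-.03,.05,.044,.06)]; print("far",len(F),np.percentile(F[:,0],[0,50,100]) if len(F) else 0)
    P=C[box(.53,.66,-.25,-.11,.018,.04)]; print("basket",len(P),cv2.minAreaRect((P[:,:2]*1000).astype(np.float32)))
    print(np.round(P[np.random.default_rng(0).choice(len(P),min(25,len(P)),False)]*1000).astype(int).tolist())
```

```text
top pan ((616.2623901367188, 7.655986785888672), (275.70989990234375, 106.25540161132812), 1.7458617687225342)
143 [0.05355774 0.02435699] 0.03020308121243527 0.062180721781587026
156 [-0.00712422 -0.03682376] -0.04797647711942853 -0.02056129248776072
near 116 0.48007429851572314 0.48655369947337956
far 91 [0.73668363 0.74713259 0.7547822 ]
basket 75 ((575.4413452148438, -181.94720458984375), (85.70098114013672, 80.44731903076172), 20.76923179626465)
[[546, -188, 38], [544, -189, 33], [536, -193, 30], [566, -143, 29], [561, -145, 36], [608, -212, 18], [630, -204, 19], [538, -164, 24], [576, -140, 27], [554, -150, 30], [581, -137, 20], [614, -208, 20], [537, -160, 24], [559, -148, 21], [594, -213, 31], [533, -157, 28], [540, -183, 33], [561, -147, 26], [591, -215, 22], [573, -223, 30], [543, -191, 25], [548, -150, 28], [549, -154, 25], [564, -227, 29], [540, -163, 27]]
scene pan ((637.2156372070312, 11.261955261230469), (323.4049987792969, 114.37355041503906), 3.6434900760650635)
238 [0.04573455 0.02940945] 0.03067583814359557 0.06517960722841232
203 [ 0.00566729 -0.04443741] -0.04745236212061293 -0.02122019516736283
near 156 0.48001811583585574 0.4921949083820939
far 149 [0.73411545 0.74583843 0.75586362]
basket 165 ((573.3109741210938, -181.2295684814453), (83.8484115600586, 81.84627532958984), 19.438373565673828)
[[533, -194, 31], [538, -197, 27], [599, -129, 19], [553, -193, 29], [540, -186, 29], [559, -148, 31], [572, -140, 29], [566, -227, 30], [563, -224, 23], [555, -203, 28], [535, -160, 26], [564, -144, 30], [542, -188, 26], [540, -178, 19], [551, -151, 18], [545, -199, 30], [540, -193, 18], [534, -195, 37], [540, -164, 29], [546, -183, 30], [553, -205, 28], [557, -205, 29], [576, -223, 26], [547, -195, 28], [558, -218, 31]]
```

Run:
```python
from h import *
cs=[(258,314),(271,35),(382,38),(373,321)]
print([np.round(onz("top",(260+x*.3,140+y*.3),.049)[:2]*1000,1).tolist() for x,y in cs])
for n in("top","scene"):
    z=np.load(n+"0.npz"); im,d=z["im"].astype(int),z["d"]
    C=np.full(im.shape,np.nan); m=d>0; C[m]=cloud(n,d,m)
    x=C[np.isfinite(C[...,0])]
    x=x[(x[:,2]>.044)&(x[:,2]<.056)&(abs(x[:,1])<.09)&(x[:,0]>.46)&(x[:,0]<.78)]
    for lo in np.arange(.5,.74,.03):
        s=x[(x[:,0]>=lo)&(x[:,0]<lo+.03)]; a=s[(s[:,1]>.03)&(s[:,1]<.09)][:,1];b=s[(s[:,1]<-.02)&(s[:,1]>-.075)][:,1]
        print(n,round(lo+.015,3),np.round(np.percentile(a,[10,50,90])*1000,1),np.round(np.percentile(b,[10,50,90])*1000,1))
```

```text
[[477.5, 52.5], [745.2, 61.6], [751.7, -42.1], [480.1, -50.5]]
top 0.515 [51.7 54.5 57.2] [-48.  -44.9 -42.4]
top 0.545 [52.4 55.4 57.4] [-47.2 -43.8 -40.2]
top 0.575 [53.4 56.1 58.7] [-45.3 -42.2 -40.8]
top 0.605 [54.1 57.2 59.7] [-43.1 -41.7 -39.5]
top 0.635 [55.7 58.1 60.6] [-44.4 -40.8 -37.7]
top 0.665 [55.9 58.6 61.7] [-42.4 -40.1 -38.4]
top 0.695 [58.3 60.2 62.3] [-40.8 -37.9 -36.8]
top 0.725 [49.  59.8 63.3] [-42.1 -38.9 -35.4]
scene 0.515 [52.2 54.  57.2] [-46.7 -44.7 -41.8]
scene 0.545 [52.4 54.8 59.4] [-45.9 -42.7 -40.2]
scene 0.575 [53.7 55.6 59.2] [-43.6 -42.  -40.6]
scene 0.605 [54.4 57.1 60.6] [-44.4 -41.9 -38.6]
scene 0.635 [55.1 57.4 60.4] [-43.2 -40.8 -38.3]
scene 0.665 [56.  59.1 61.6] [-41.7 -40.3 -37.6]
scene 0.695 [57.9 60.1 63.2] [-41.5 -39.1 -36.9]
scene 0.725 [47.7 59.4 62.7] [-39.4 -36.8 -32.3]
```

>>> move_arm(steps=[0,0,-2.445,0.357,-0.713,0,1,0,0,-2.445,0.357,-0.713,0,1,0,0,-2.445,0.357,-0.713,0,1,0,0,-2.445,0.357,-0.713,0,1,0,0,-2.445,0.357,-0.713,0,1,0,0,-2.445,0.357,-0.713,0,1,0,0,-2.445,0.357,-0.713,0,1,0,0,-2.445,0.357,-0.713,0,1,0,0,-2.445,0.357,-0.713,0,1,0,0,-2.445,0.357,-0.713,0,1,0,0,-2.445,0.357,-0.713,0,1,0,0,-2.445,0.357,-0.713,0,1])

```text
time: 3.6
tool_pos: [0.452, -0.0198, 0.2199]
ee_rot: [3.141, -0.001, 0.996]
wrist_force: [0.5, -0.1, -0.8]
width: 0.0942
finger_force: 0.0
```

>>> move_arm(steps=[0,0,-0.638,0.0875,-0.174,0,1,0,0,-0.638,0.0875,-0.174,0,1,0,0,-0.638,0.0875,-0.174,0,1,0,0,-0.638,0.0875,-0.174,0,1,0,0,-0.638,0.0875,-0.174,0,1,0,0,-0.638,0.0875,-0.174,0,1,0,0,-0.638,0.0875,-0.174,0,1,0,0,-0.638,0.0875,-0.174,-0.03,1,0,0,-0.638,0.0875,-0.174,-0.06,1,0,0,-0.638,0.0875,-0.174,-0.09,1,0,0,-0.638,0.0875,-0.174,-0.12,1,0,0,-0.638,0.0875,-0.174,-0.125,1])

```text
time: 4.8
tool_pos: [0.5362, -0.1894, 0.0907]
ee_rot: [-3.136, 0.005, 0.367]
wrist_force: [-0.8, 0.7, -0.3]
width: 0.0938
finger_force: 0.0
```

Run:
```python
from h import *
o=get_obs(); print(o["tool_pos"],o["ee_rot"],o["joint_positions"],o["wrist_force"])
im,d=snapshot("scene"); u,v=map(int,proj("scene",[.56,-.18,.08])); save("grasp",cv2.resize(im[v-60:v+60,u-80:u+80],(800,600),interpolation=cv2.INTER_CUBIC))
```

```text
[ 0.53619833 -0.18936147  0.09070084] [-3.13617843  0.00519947  0.36708764] [-4.39179021e-01  1.93323204e-01  1.51010189e+00 -4.76688154e-06
  1.44567409e+00  7.64544355e-01] [-0.75348838  0.73994855 -0.30756021]
```

View pics/grasp.png

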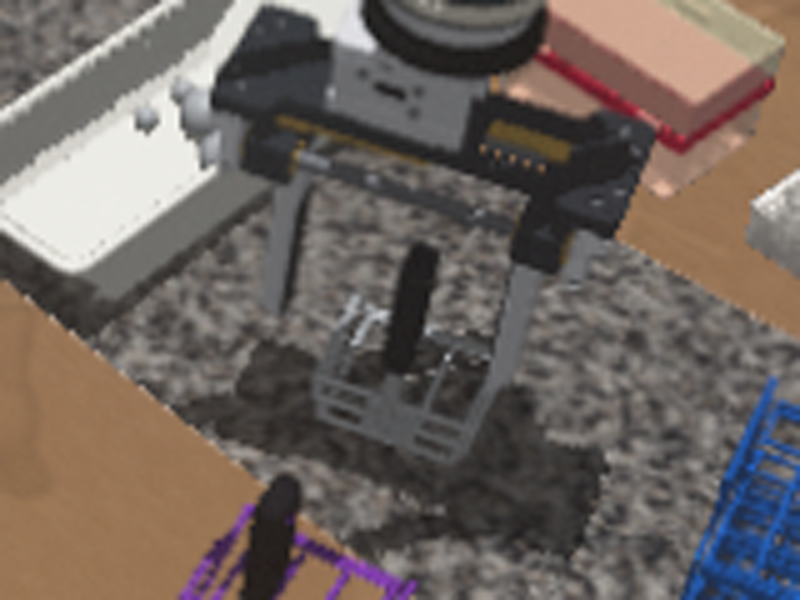

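The crop shows the fingers straddling the black handle (crop 410,310) above the steel scoop. I'll let the arm settle before closing.

>>> move_arm(steps=[0,0,0,0,0,0,1,0,0,0,0,0,0,1,0,0,0,0,0,0,1])

```text
time: 5.15
tool_pos: [0.5402, -0.1922, 0.0969]
ee_rot: [3.139, -0.003, 0.365]
wrist_force: [0.7, 0.2, 0.1]
width: 0.0939
finger_force: 0.0
```

>>> move_arm(steps=[0,0,0,-0.0005,-0.0018,-0.0015,1,0,0,0,-0.0005,-0.0018,-0.0015,0,0,0,0,-0.0005,-0.0018,-0.0015,0,0,0,0,-0.0005,-0.0018,-0.0015,0,0,0,0,-0.0005,-0.0018,-0.0015,0,0,0,0,-0.0005,-0.0018,-0.0015,0,0,0,0,-0.0005,-0.0018,-0.0015,0,0,0,0,-0.0005,-0.0018,-0.0015,0,0,0,0,-0.0005,-0.0018,-0.0015,0,0,0,0,-0.0005,-0.0018,-0.0015,0,0,0,0,-0.0005,-0.0018,-0.0015,0,0,0,0,-0.0005,-0.0018,-0.0015,0])

```text
time: 6.35
tool_pos: [0.5383, -0.1936, 0.0929]
ee_rot: [-3.142, 0.0, 0.365]
wrist_force: [1.1, -0.1, -2.6]
width: 0.0135
finger_force: 30.0
```

>>> move_arm(steps=[0,0,0,0,0,0.02,0,0,0,0,0,0,0.06,0,0,0,0,0,0,0.1,0,0,0,-0.1,-0.005,0.04,0.1,0,0,0,-0.2,-0.01,0.08,0.1,0,0,0,-0.332,-0.02,0.12,0.1,0,0,0,-0.332,-0.021,0.16,0.1,0,0,0,-0.332,-0.021,0.1984,0.1,0,0,0,-0.332,-0.021,0.1984,0.1,0,0,0,-0.332,-0.021,0.1984,0.1,0,0,0,-0.332,-0.021,0.1984,0.1,0,0,0,-0.332,-0.021,0.1984,0.1,0])

```text
time: 7.55
tool_pos: [0.5174, 0.0036, 0.1927]
ee_rot: [3.141, 0.001, 0.031]
wrist_force: [-0.4, 0.2, -0.9]
width: 0.0138
finger_force: 30.0
```

Run:
```python
from h import *
o=get_obs(); T=o["tool_pos"]; print(T,o["ee_rot"],o["joint_positions"],o["wrist_force"])
for n in ("scene","top"):
    im,d=snapshot(n); np.savez(n+"1",im=im,d=d)
    C=np.full(im.shape,np.nan); m=d>0; C[m]=cloud(n,d,m)
    z0=T[2]-.0929
    for t,h in (("scoop_grip",z0+.1),("scoop_lip",z0+.001),("scoop",z0)): print(n,t,[(np.round(onz(n,x["uv"],h)[:2],4).tolist(),round(x["score"],2)) for x in spot_point(n,t)])
    P=C[(C[...,2]>z0-.004)&(C[...,2]<z0+.033)&(C[...,0]>.52)&(C[...,0]<.63)&(abs(C[...,1])<.07)]
    print(len(P),P.min(0),P.max(0),cv2.minAreaRect((P[:,:2]*1000).astype(np.float32)))
    if n=="scene":
        B=C[(C[...,0]>.6)&(C[...,0]<.85)&(C[...,1]>.05)&(C[...,1]<.2)&(C[...,2]>.06)]; print("bottle",len(B),B.min(0),B.max(0))
im=np.load("scene1.npz")["im"]; u,v=map(int,proj("scene",[.58,.01,.08])); save("abovepan",cv2.resize(im[v-72:v+72,u-96:u+96],(800,600),interpolation=cv2.INTER_CUBIC))
```

```text
[0.51742413 0.00361247 0.19272321] [3.14121049e+00 6.20505911e-04 3.09479180e-02] [-1.02321280e-01  2.18812390e-02  1.49205600e+00 -4.61986934e-04
  1.62821964e+00  1.43750063e+00] [-0.4422304   0.20490461 -0.89495675]
scene scoop_grip [([0.3192, -0.294], 0.71), ([0.5269, 0.0129], 0.69)]
scene scoop_lip [([0.6164, 0.0205], 0.81), ([0.4073, -0.2606], 0.72)]
scene scoop [([0.5671, 0.0115], 0.81), ([0.3789, -0.266], 0.61)]
405 [ 0.5202275  -0.03676078  0.10060999] [0.61015452 0.0473711  0.13257787] ((565.0333251953125, 5.647056579589844), (84.11343383789062, 89.587646484375), 89.41431427001953)
bottle 640 [0.79178843 0.05016556 0.06011755] [0.84886599 0.11683727 0.17667522]
top scoop_grip [([0.3703, -0.2189], 0.77), ([0.5241, -0.0021], 0.57)]
top scoop_lip [([0.4632, -0.1915], 0.54), ([0.5368, 0.2138], 0.54)]
top scoop [([0.3679, -0.3211], 0.66), ([0.4248, -0.207], 0.63), ([0.5788, 0.0077], 0.58), ([0.546, 0.2137], 0.26)]
53 [ 0.52182183 -0.0348269   0.09874342] [0.55389518 0.04355333 0.13230576] ((529.0558471679688, 6.4132537841796875), (78.15328216552734, 26.366880416870117), 71.088623046875)
```

View pics/abovepan.png

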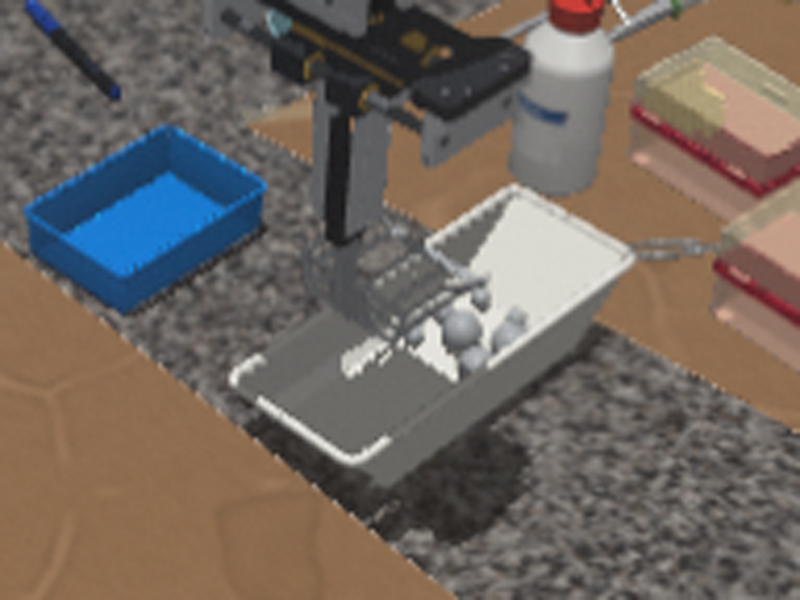

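The scoop hangs level over the near half of the pan (crop 400,270), with the balls ahead of the lip at (460,330). The bottle is well clear.

>>> move_arm(steps=[0,0,0.002,0,0.001,-0.03,0,0,0,0.002,0,0.001,-0.06,0,0,0,0.002,0,0.001,-0.075,0,0,0,0.002,0,0.001,-0.082,0,0,0,0.002,0,0.001,-0.088,0,0,0,0.002,0,0.001,-0.092,0,0,0,0.002,0,0.001,-0.094,0,0,0,0.002,0,0.001,-0.095,0,0,0,0.002,0,0.001,-0.095,0])

```text
time: 8.85
tool_pos: [0.5178, 0.0058, 0.0985]
ee_rot: [3.141, -0.001, 0.035]
wrist_force: [0.4, 0.1, -1.7]
width: 0.014
finger_force: 30.0
```

>>> move_arm(steps=[0,0,0,0,0,-0.001,0,0,0,0,0,0,-0.001,0])

```text
time: 9.05
tool_pos: [0.5175, 0.0058, 0.0972]
ee_rot: [3.141, -0.0, 0.035]
wrist_force: [-0.6, -0.3, -0.9]
width: 0.0138
finger_force: 30.0
```

Run:
```python
from h import *
for i in range(3):
    o=get_obs(); print(np.round(o["tool_pos"],4),np.round(o["wrist_force"],2),np.round(o["wrist_torque"],3),o["time"]); snapshot("top")
```

```text
[0.5175 0.0058 0.0972] [-0.58 -0.29 -0.95] [-0.01   0.208  0.023] 9.05
[0.5175 0.0058 0.0972] [-0.18  0.74 -1.29] [-0.079  0.213  0.014] 9.1
[0.5175 0.0058 0.0971] [-0.58 -0.05 -1.97] [-0.011  0.18  -0.006] 9.15
```

>>> move_arm(steps=[0,0,-0.001,0.002,-0.001,-0.0008,0,0,0,-0.001,0.008,-0.0008,-0.0008,0,0,0,-0.001,0.015,-0.0005,-0.0008,0,0,0,-0.001,0.022,-0.0003,-0.0008,0,0,0,-0.001,0.029,0,-0.0008,0,0,0,-0.001,0.036,0.0002,-0.0008,0,0,0,-0.001,0.043,0.0004,-0.0008,0,0,0,-0.001,0.05,0.0007,-0.0008,0,0,0,-0.001,0.057,0.0009,-0.0008,0,0,0,-0.001,0.063,0.0011,-0.0008,0,0,0,-0.001,0.067,0.0012,-0.0008,0,0,0,-0.001,0.07,0.0013,-0.0008,0])

```text
time: 10.4
tool_pos: [0.5878, 0.0072, 0.0961]
ee_rot: [3.142, 0.0, 0.034]
wrist_force: [0.5, 0.5, -3.1]
width: 0.0137
finger_force: 30.0
```

Run:
```python
from h import *
o=get_obs(); print(o["tool_pos"],o["ee_rot"],o["wrist_force"],o["wrist_torque"])
o=[]
for n in ("scene","top"):
    im,d=snapshot(n); u,v=map(int,proj(n,[.63,.01,.03])); 
    o.append(cv2.resize(im[v-45:v+45,u-40:u+40],(400,450),interpolation=cv2.INTER_CUBIC))
save("inpan",np.hstack(o))
```

```text
[0.58780223 0.00716661 0.09605799] [3.14150329e+00 1.22454857e-04 3.38614113e-02] [ 0.53382784  0.54877628 -3.11485911] [0.00477957 0.35040987 0.01007238]
```

View pics/inpan.png

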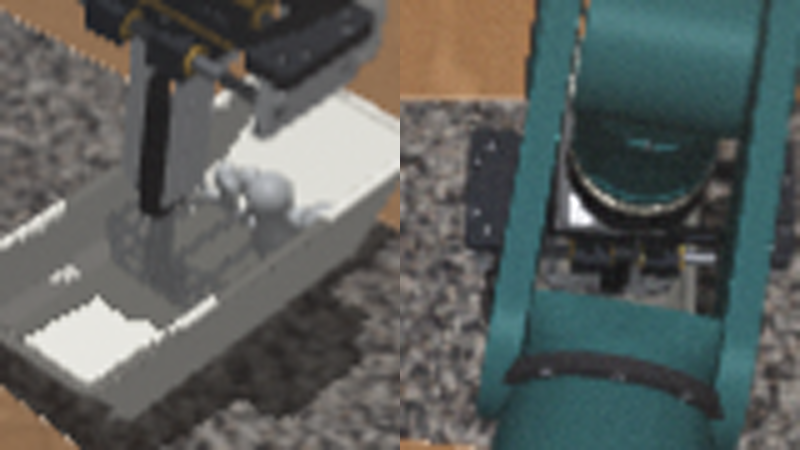

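The left half shows the scoop level in the pan, pushing the cluster of balls (260,190) towards the ramp. Forces are low, so I'll drive to the foot and start leaning back up the ramp.

>>> move_arm(steps=[0,0,0,0.004,0.0001,0.0002,0,0,0,0,0.008,0.0003,0.0004,0,0,0,0,0.012,0.0004,0.0005,0,0,0,0,0.015,0.0005,0.0005,0,0,0,0,0.0166,0.0006,0.0005,0,0,0,0,0.0166,0.0006,0.0005,0,0.0012,-0.035,0,0.0169,0.0006,0.0002,0,0.0023,-0.07,0,0.0172,0.0006,-0.0002,0,0.0035,-0.105,0,0.0178,0.0006,-0.0008,0,0.0046,-0.14,0,0.0183,0.0006,-0.0014,0,0.0046,-0.14,0,0.0183,0.0006,-0.0014,0])

```text
time: 11.6
tool_pos: [0.6051, 0.0079, 0.0947]
ee_rot: [3.142, -0.14, 0.034]
wrist_force: [-0.1, -0.2, -3.5]
width: 0.014
finger_force: 30.0
```

Run:
```python
from h import *
o=get_obs(); print(o["tool_pos"],o["ee_rot"],o["wrist_force"],o["wrist_torque"])
im,d=snapshot("scene"); u,v=map(int,proj("scene",[.65,.01,.03])); save("foot",cv2.resize(im[v-45:v+45,u-50:u+50],(660,594),interpolation=cv2.INTER_CUBIC))
```

```text
[0.60511472 0.00786042 0.09467272] [ 3.1415743  -0.14044835  0.03371457] [-0.09872782 -0.2333579  -3.50068236] [-0.04256148  0.75380508 -0.07648171]
```

View pics/foot.png

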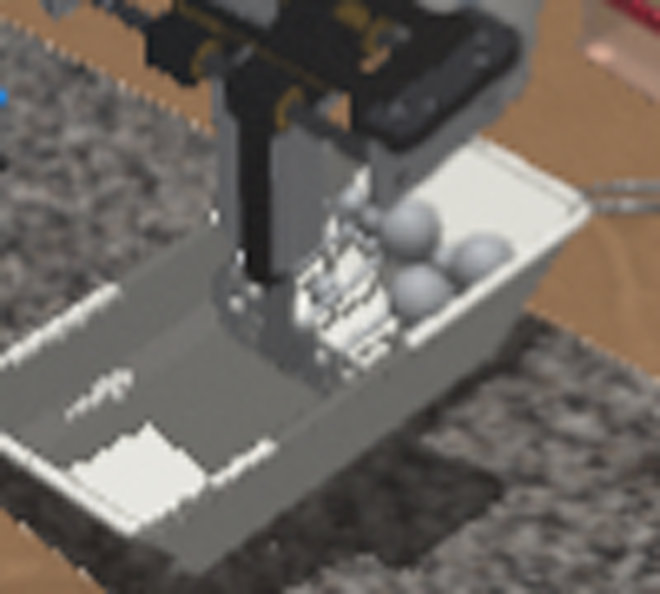

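The three full-size balls sit at the lip, at (412,228), (418,290) and (480,258), and the small ones are mostly under the basket. I'll keep tilting up the ramp.

>>> move_arm(steps=[0.0012,-0.035,0,0.0015,0,-0.0007,0,0.0023,-0.07,0,0.0024,0,-0.0016,0,0.0035,-0.105,0,0.0033,0,-0.0025,0,0.0046,-0.14,0,0.0043,0.0001,-0.0036,0,0.0058,-0.175,0,0.0053,0.0001,-0.0047,0,0.007,-0.21,0,0.0065,0.0001,-0.0061,0,0.008,-0.245,0,0.0078,0.0002,-0.0074,0,0.0092,-0.28,0,0.0092,0.0002,-0.0089,0,0.0092,-0.28,0,0.0092,0.0002,-0.0089,0,0.0092,-0.28,0,0.0092,0.0002,-0.0089,0])

```text
time: 12.65
tool_pos: [0.6177, 0.0081, 0.0933]
ee_rot: [3.141, -0.429, 0.035]
wrist_force: [-14.3, 0.8, 17.1]
width: 0.0137
finger_force: 30.0
```

Run:
```python
from h import *
o=get_obs(); print(o["tool_pos"],o["ee_rot"],o["wrist_force"],o["wrist_torque"])
im,d=snapshot("scene"); u,v=map(int,proj("scene",[.65,.01,.03])); save("tilt",cv2.resize(im[v-45:v+45,u-50:u+50],(660,594),interpolation=cv2.INTER_CUBIC))
```

```text
[0.61765797 0.00809938 0.09333387] [ 3.14050751 -0.42922215  0.03450509] [-14.2885151    0.77235208  17.07868371] [0.30170445 1.54631095 0.04684543]
```

View pics/tilt.png

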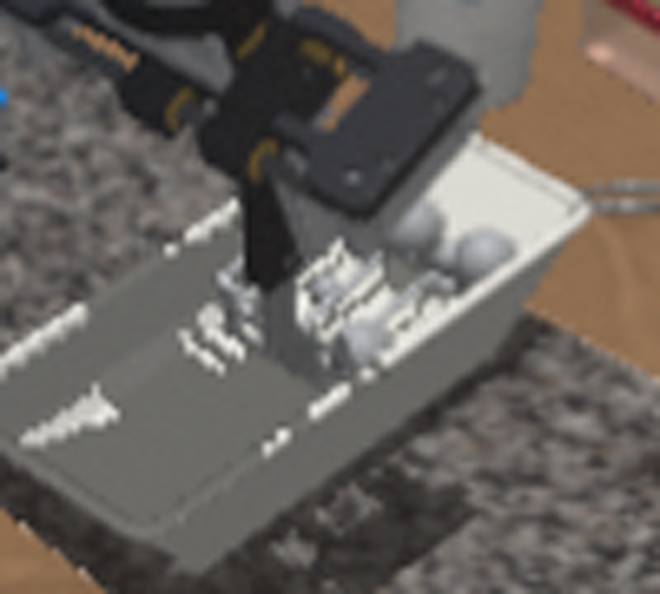

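```bash
cat > bl.py <<'E'
from h import *
from scipy.optimize import least_squares
def balls(mx=8):
    o=get_obs(); T=o["tool_pos"]; Rt=R.from_euler("xyz",o["ee_rot"])*R.from_euler("x",np.pi)  # scoop frame
    im,d=snapshot("scene"); c=cam("scene")
    for nm in("ball_a","small_1"):
        for x in silhouettes("scene",nm)[:mx]:
            P=cloud("scene",d,x["pixels"])
            if len(P)<6: continue
            r=.013 if nm[0]=="b" else .0065
            f=least_squares(lambda q:np.linalg.norm(P-q,axis=1)-r,P.mean(0)+r*np.array([.5,.6,-.6]),loss="soft_l1",f_scale=.002)
            q=f.x; s=Rt.inv().apply(q-T)-np.array([-.049,0,-.0929])
            p=q-np.array([.6084,.0075,0]); p=R.from_euler("z",-.033).apply(p)
            print(nm,np.round(x["uv"]),round(x["score"],2),len(P),"pan",np.round(p*1000).astype(int),"scoop",np.round(s*1000).astype(int))
    return im
if __name__=="__main__": balls()
E
python3 bl.py
```

```text
ball_a [370. 244.] 0.37 34 pan [ 33 -22  23] scoop [ 42 -22  19]
```

```bash
sed -i 's/-np.array(\[-.049,0,-.0929\])/+np.array([-.049,0,.0929])/' bl.py
python3 - <<'E'
from h import *
im,d=snapshot("scene"); np.savez("scene2",im=im,d=d); u,v=map(int,proj("scene",[.65,.01,.03]))
def pan(P): return R.from_euler("z",-.033).apply(P-np.array([.6084,.0075,0]))*1000
for cx,cy in ((412,225),(480,250),(365,345),(440,285),(425,295),(400,310),(340,265),(330,290),(230,285),(215,320),(300,330),(320,370)):
    m=np.zeros(d.shape,bool); U=int(u-50+cx/6.6); V=int(v-45+cy/6.6); m[V-1:V+2,U-1:U+2]=1
    P=pan(cloud("scene",d,m)); print(cx,cy,np.round(P[:: 2]).astype(int).tolist())
C=cloud("scene",d,(im.max(2)<60)); P=pan(C); s=P[(abs(P[:,1])<14)&(P[:,2]<150)&(P[:,2]>40)&(abs(P[:,0])<60)]
print(len(s)); print(np.round(s[np.argsort(s[:,2])][::6]).astype(int).tolist())
E
```

```text
412 225 [[93, 7, 39], [92, 0, 43], [95, 5, 36], [87, 2, 38], [91, -1, 39]]
480 250 [[97, -23, 45], [97, -28, 48], [93, -28, 47], [92, -27, 43], [94, -31, 45]]
365 345 [[30, -22, 33], [33, -26, 34], [31, -25, 30], [25, -26, 32], [30, -29, 30]]
440 285 [[89, -12, 22], [93, -16, 22], [96, -11, 14], [96, -8, 8], [96, -15, 12]]
425 295 [[82, -11, 22], [95, -8, 12], [93, -7, 9], [89, -7, 8], [93, -10, 8]]
400 310 [[82, 1, 8], [74, -11, 19], [69, -12, 20], [61, -14, 22], [81, -7, 6]]
340 265 [[81, 32, 10], [91, 32, 4], [82, 29, 8], [71, 24, 14], [84, 26, 4]]
330 290 [[59, 18, 21], [66, 17, 18], [61, 16, 18], [60, 18, 14], [61, 12, 17]]
230 285 [[14, 36, 36], [37, 47, 16], [17, 35, 32], [16, 37, 28], [26, 38, 22]]
215 320 [[20, 46, 9], [24, 42, 9], [20, 42, 8], [15, 41, 8], [24, 42, 2]]
300 330 [[14, -1, 36], [44, 14, 8], [15, -4, 34], [13, -2, 30], [11, -10, 37]]
320 370 [[16, -11, 21], [19, -15, 21], [23, -10, 12], [23, -7, 7], [29, -9, 4]]
109
[[-3, 1, 62], [-9, 3, 71], [-10, 3, 75], [-11, 5, 77], [-14, -3, 81], [-4, -5, 83], [3, -5, 85], [-9, -5, 89], [-14, 1, 91], [-7, -5, 94], [-15, -2, 97], [-15, -5, 102], [-15, 1, 105], [-12, -2, 108], [-13, -6, 111], [-18, -3, 116], [-21, 1, 121], [-15, 0, 125], [-17, -7, 130]]
```

>>> move_arm(steps=[0,0,0,-0.004,0,0.006,0,0,0,0,-0.008,-0.0002,0.008,0,-0.0009,0.028,0,-0.014,-0.0004,0.01,0,-0.0019,0.056,0,-0.02,-0.0006,0.012,0,-0.0028,0.085,0,-0.026,-0.0008,0.013,0,-0.0038,0.115,0,-0.032,-0.001,0.014,0,-0.0047,0.142,0,-0.038,-0.0012,0.014,0,-0.0056,0.17,0,-0.044,-0.0014,0.014,0,-0.0056,0.17,0,-0.05,-0.0016,0.014,0,-0.0056,0.17,0,-0.054,-0.0018,0.014,0,-0.0056,0.17,0,-0.054,-0.0018,0.014,0])

```text
time: 14.0
tool_pos: [0.5595, 0.0062, 0.0984]
ee_rot: [-3.142, -0.248, 0.034]
wrist_force: [0.0, 0.5, -2.2]
width: 0.0139
finger_force: 30.0
```

Run:
```python
from bl import *
im=balls()
o=get_obs(); print(o["tool_pos"],o["ee_rot"],o["wrist_force"],o["wrist_torque"])
u,v=map(int,proj("scene",[.61,.01,.04])); save("back",cv2.resize(im[v-55:v+50,u-75:u+65],(800,600),interpolation=cv2.INTER_CUBIC))
```

```text
ball_a [379. 235.] 0.62 71 pan [76  6 19] scoop [ 53   6 -15]
[0.56039993 0.00615062 0.09904576] [ 3.14144228 -0.24897762  0.03369168] [ 0.14648048 -0.52741273 -2.59594655] [0.02869367 0.37634859 0.03550997]
```

View pics/back.png

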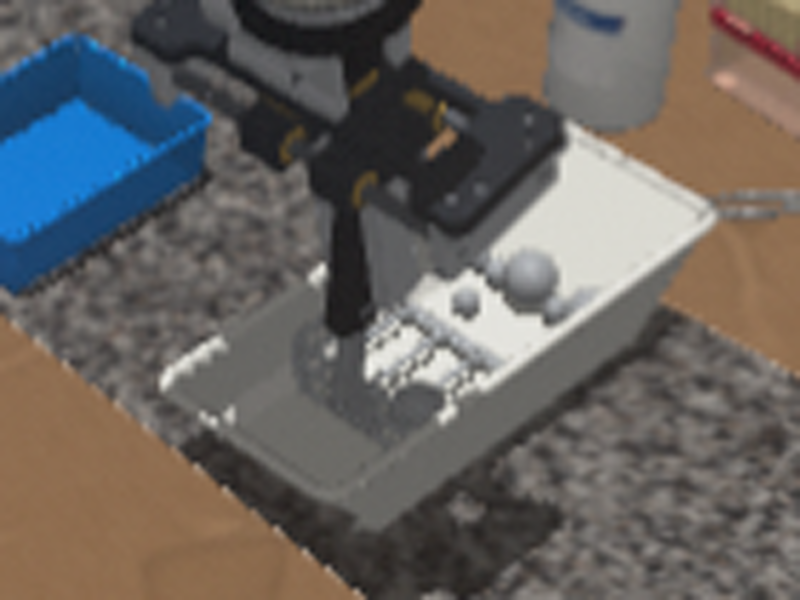

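The crop shows one full-size ball in the scoop (410,405), one ahead of the lip at (530,275), and worn balls at (465,300) and (490,265). The scoop slipped in the grip, so I'll set it down in the pan and regrip. First I'll measure its tilt.

Run:
```python
from h import *
im,d=snapshot("scene"); np.savez("scene3",im=im,d=d); u,v=map(int,proj("scene",[.61,.01,.04]))
def pan(P): return R.from_euler("z",-.033).apply(P-np.array([.6075,.0075,0]))*1000
for c in ((412,312),(440,330),(460,342),(480,355),(500,366),(345,350),(350,380),(375,420),(300,345),(380,360),(400,370)):
    m=np.zeros(d.shape,bool); U=int(round(u-75+c[0]/5.714)); V=int(round(v-55+c[1]/5.714)); m[V,U]=1
    P=pan(cloud("scene",d,m)); print(c,np.round(P).astype(int).tolist())
C=cloud("scene",d,(im.max(2)<60)); P=pan(C); s=P[(abs(P[:,1])<14)&(P[:,2]<150)&(P[:,2]>60)&(P[:,0]<0)&(P[:,0]>-90)]
for z in range(60,140,8):
    q=s[(s[:,2]>=z)&(s[:,2]<z+8)]
    if len(q): print(z+4,len(q),np.round(np.percentile(q[:,0],[5,25,50,75,95])).astype(int),np.round(q[:,1].mean()))
for t in("scoop_grip","scoop_lip","scoop"):
    print(t,[(np.round(x["uv"],1).tolist(),round(x["score"],2),np.round(pan(onz("scene",x["uv"],{"scoop_grip":.106,"scoop_lip":.007,"scoop":.006}[t])[None])[0]).tolist()) for x in spot_point("scene",t)])
```

```text
(412, 312) [[29, 35, 4]]
(440, 330) [[21, 11, 14]]
(460, 342) [[21, -2, 16]]
(480, 355) [[22, -11, 14]]
(500, 366) [[-11, -48, 52]]
(345, 350) [[-64, -1, 65]]
(350, 380) [[-57, 0, 40]]
(375, 420) [[-47, -10, 16]]
(300, 345) [[-53, 31, 40]]
(380, 360) [[-7, 21, 8]]
(400, 370) [[-5, 12, 5]]
72 3 [-66 -64 -62 -61 -61] 3.0
80 12 [-70 -69 -66 -62 -54] -2.0
88 19 [-71 -70 -68 -62 -56] -1.0
96 21 [-71 -69 -68 -63 -57] -2.0
104 12 [-70 -70 -68 -61 -57] -3.0
112 19 [-71 -71 -69 -65 -61] -2.0
120 16 [-72 -70 -69 -68 -64] -2.0
128 17 [-72 -70 -69 -67 -64] -0.0
136 21 [-71 -71 -68 -66 -61] -0.0
scoop_grip [([381.2, 330.1], 0.91, [-228.0, -246.0, 106.0]), ([347.1, 233.5], 0.86, [-53.0, 3.0, 106.0])]
scoop_lip [([394.0, 329.9], 0.78, [-135.0, -222.0, 7.0]), ([364.5, 247.0], 0.76, [31.0, 7.0, 7.0]), ([359.1, 256.7], 0.55, [-8.0, -7.0, 7.0])]
scoop [([386.2, 342.1], 0.93, [-174.0, -231.0, 6.0]), ([354.6, 256.0], 0.64, [-13.0, 3.0, 6.0])]
```

>>> move_arm(steps=[-0.0015,0.045,0,0,0,-0.002,0,-0.003,0.09,0,0,0,-0.003,0,-0.003,0.09,0,0,0,-0.004,0,-0.003,0.09,0,0,0,-0.005,0,-0.003,0.09,0,0,0,-0.006,0,-0.003,0.09,0,0,0,-0.006,0])

```text
time: 14.95
tool_pos: [0.5648, 0.006, 0.0993]
ee_rot: [3.14, -0.172, 0.034]
wrist_force: [-2.6, 0.6, 10.9]
width: 0.0138
finger_force: 30.0
```

```bash
cat > sc.py <<'E'
from h import *
def pan(P): return R.from_euler("z",-.033).apply(P-np.array([.6075,.0075,0]))*1000
def handle(x0,x1):
    im,d=snapshot("scene"); C=cloud("scene",d,(im.max(2)<60)); P=pan(C); s=P[(abs(P[:,1])<16)&(P[:,2]<150)&(P[:,2]>60)&(P[:,0]<x1)&(P[:,0]>x0)]
    for z in range(60,150,10):
        q=s[(s[:,2]>=z)&(s[:,2]<z+10)]
        if len(q)>2: print(z+5,len(q),np.round(np.percentile(q[:,0],[5,25,50,75,95])).astype(int),np.round(np.percentile(q[:,1],[5,50,95])))
    return im,d
def obs():
    o=get_obs(); print(round(o["time"],2),np.round(o["tool_pos"],4),np.round(o["ee_rot"],3),np.round(o["wrist_force"],1),np.round(o["wrist_torque"],2),o["width"],"pan",np.round(pan(o["tool_pos"][None])[0],1))
E
python3 -c "
from sc import *
obs(); handle(-90,0); obs()"
```

```text
14.95 [0.5648 0.006  0.0993] [ 3.14  -0.172  0.034] [-2.6  0.6 10.9] [ 0.09 -0.31  0.06] 0.01379357181270382 pan [-42.7  -0.1  99.3]
75 7 [-65 -63 -62 -56 -49] [-4. -2.  2.]
85 24 [-67 -66 -63 -57 -48] [-7. -3.  7.]
95 24 [-66 -65 -64 -59 -54] [-7. -4.  5.]
105 23 [-67 -65 -63 -60 -56] [-6. -2.  7.]
115 20 [-65 -64 -63 -61 -54] [-7. -3.  5.]
125 20 [-65 -64 -63 -59 -56] [-5. -2.  5.]
135 24 [-65 -63 -62 -59 -53] [-5. -1.  9.]
145 16 [-63 -60 -57 -55 -53] [-3.  3. 10.]
15.0 [0.5648 0.006  0.0992] [ 3.14  -0.172  0.034] [-1.5  0.2 11.2] [ 0.15 -0.38  0.01] 0.013883243507140442 pan [-42.7  -0.1  99.2]
```

>>> move_arm(steps=[0,0,0,0,0,0.002,0.5,0,0,0,0,0,0.004,0.5,0,0,0,0,0,0.004,0.5,0,0,0,0,0,0.004,0.5,-0.003,0.09,0,-0.005,0,0.004,0.5,-0.0057,0.172,0,-0.01,0,0.003,0.5,-0.0057,0.172,0,-0.01,0,0.003,0.5,-0.0057,0.172,0,-0.01,0,0.003,0.5])

```text
time: 15.8
tool_pos: [0.5509, 0.0062, 0.0961]
ee_rot: [-3.142, 0.012, 0.034]
wrist_force: [0.9, 1.0, 0.5]
width: 0.0471
finger_force: 0.0
```

Run:
```python
from sc import *
obs(); im,d=handle(-95,0); np.savez("scene4",im=im,d=d)
for t in("scoop_grip","scoop_lip","scoop"):
    print(t,[(np.round(x["uv"],1).tolist(),round(x["score"],2),np.round(pan(onz("scene",x["uv"],{"scoop_grip":.103,"scoop_lip":.004,"scoop":.003}[t])[None])[0]).tolist()) for x in spot_point("scene",t)])
```

```text
15.8 [0.5509 0.0062 0.0961] [-3.142  0.012  0.034] [0.9 1.  0.5] [0.03 0.19 0.  ] 0.047092377294091936 pan [-56.6   0.6  96.1]
75 18 [-73 -71 -68 -59 -54] [-5. -3.  5.]
85 26 [-75 -72 -69 -59 -52] [-7. -4.  2.]
95 27 [-75 -71 -66 -59 -52] [-8. -5.  4.]
105 34 [-74 -72 -69 -59 -52] [-7. -4.  4.]
115 30 [-74 -73 -69 -64 -53] [-7. -4.  6.]
125 31 [-74 -72 -69 -63 -56] [-7. -4.  4.]
135 34 [-72 -68 -63 -59 -55] [-6. -2.  4.]
scoop_grip [([348.6, 233.8], 0.9, [-49.0, 2.0, 103.0]), ([380.3, 332.8], 0.8, [-232.0, -248.0, 103.0]), ([363.1, 245.9], 0.33, [-57.0, -52.0, 103.0])]
scoop_lip [([366.3, 247.3], 0.92, [36.0, 5.0, 4.0]), ([393.8, 332.3], 0.87, [-138.0, -224.0, 4.0])]
scoop [([354.8, 257.1], 0.74, [-13.0, 2.0, 3.0]), ([385.1, 342.4], 0.61, [-174.0, -228.0, 3.0]), ([377.8, 234.4], 0.18, [100.0, 18.0, 3.0])]
```

Run:
```python
from sc import *
z=np.load("scene4.npz"); im,d=z["im"],z["d"]
m=(im.max(2)<60)&(d>0); v,u=np.nonzero(m); P=pan(cloud("scene",d,m)); k=(abs(P[:,1])<25)&(P[:,2]<150)&(P[:,2]>60)&(P[:,0]<0)&(P[:,0]>-95)
def plane(uv,y):  # intersect ray with pan-plane y
    o,dd=ray("scene",uv); a=pan(o[None])[0]; b=pan((o+dd)[None])[0]; return a+(b-a)*(y-a[1])/(b-a)[1]
for r in range(v[k].min(),v[k].max()+1,2):
    q=u[k&(v==r)]
    if len(q)>2: print(r,q.min(),q.max(),len(q),"L(-12.5,+7 edge)->y=+7:",np.round(plane((q.min(),r),7)).astype(int),"R->y=-7:",np.round(plane((q.max()+1,r),-7)).astype(int), "P",np.round(P[k&(v==r)].mean(0)).astype(int))
for y in (-20,0,20):
  print("grey rear wall search",y)
```

```text
225 346 349 4 L(-12.5,+7 edge)->y=+7: [-55   7 131] R->y=-7: [-57  -7 141] P [-56   1 135]
227 341 350 9 L(-12.5,+7 edge)->y=+7: [-73   7 135] R->y=-7: [-53  -7 132] P [-61   2 131]
229 338 350 11 L(-12.5,+7 edge)->y=+7: [-83   7 135] R->y=-7: [-52  -7 125] P [-65   2 127]
231 341 350 9 L(-12.5,+7 edge)->y=+7: [-72   7 122] R->y=-7: [-51  -7 119] P [-67  -2 125]
233 339 350 11 L(-12.5,+7 edge)->y=+7: [-79   7 120] R->y=-7: [-50  -7 112] P [-65   0 116]
235 337 350 12 L(-12.5,+7 edge)->y=+7: [-85   7 118] R->y=-7: [-50  -7 105] P [-65   2 109]
237 337 350 11 L(-12.5,+7 edge)->y=+7: [-85   7 111] R->y=-7: [-49  -7  98] P [-66  -1 105]
239 341 350 10 L(-12.5,+7 edge)->y=+7: [-69   7  95] R->y=-7: [-48  -7  91] P [-65  -3  99]
241 341 349 9 L(-12.5,+7 edge)->y=+7: [-69   7  88] R->y=-7: [-51  -7  87] P [-66  -3  93]
243 341 349 8 L(-12.5,+7 edge)->y=+7: [-68   7  82] R->y=-7: [-51  -7  80] P [-66  -3  87]
245 340 348 9 L(-12.5,+7 edge)->y=+7: [-71   7  77] R->y=-7: [-54  -7  75] P [-67  -2  80]
247 341 346 6 L(-12.5,+7 edge)->y=+7: [-67   7  68] R->y=-7: [-61  -7  73] P [-68  -2  74]
grey rear wall search -20
grey rear wall search 0
grey rear wall search 20
```

>>> move_arm(steps=[0,0,0,-0.003,0,0,0.5,0,0,0,-0.003,0,0,0,0,0,0,-0.003,0,0,0,0,0,0,-0.003,0,0,0,0,0,0,-0.003,0,0,0,0,0,0,-0.003,0,0,0,0,0,0,-0.003,0,0,0])

```text
time: 16.7
tool_pos: [0.5479, 0.0061, 0.0969]
ee_rot: [3.141, 0.012, 0.034]
wrist_force: [-0.2, -0.4, -0.2]
width: 0.0138
finger_force: 30.0
```

Run:
```python
from bl import *
from sc import *
obs(); balls()
```

```text
16.7 [0.5479 0.0061 0.0969] [3.141 0.012 0.034] [-0.2 -0.4 -0.2] [-0.07  0.14  0.04] 0.013763112183302877 pan [-59.6   0.5  96.9]
ball_a [358. 260.] 0.4 34 pan [-33 -22  19] scoop [-20 -23  16]
small_1 [378. 237.] 0.15 81 pan [72  3 23] scoop [85  2 20]
```

>>> move_arm(steps=[0,0,0,0.002,-0.0005,0.0005,0,0,0,0,0.007,-0.0003,0.0005,0,0,0,0,0.013,0,0.0005,0,0,0,0,0.019,0.0002,0.0005,0,0,0,0,0.025,0.0004,0.0005,0,0,0,0,0.031,0.0006,0.0005,0,0,0,0,0.037,0.0008,0.0005,0,0,0,0,0.042,0.001,0.0005,0,0,0,0,0.046,0.0011,0.0005,0,0,0,0,0.05,0.0012,0.0005,0,0,0,0,0.05,0.0012,0.0005,0,0,0,0,0.05,0.0012,0.0005,0])

```text
time: 18.05
tool_pos: [0.598, 0.0073, 0.0971]
ee_rot: [3.141, 0.012, 0.034]
wrist_force: [0.2, -0.0, -3.7]
width: 0.014
finger_force: 30.0
```

>>> move_arm(steps=[0,0,0,0.002,0,0,0,0,0,0,0.003,0,0,0,0,0,0,0.003,0,0,0])

```text
time: 18.35
tool_pos: [0.6009, 0.0073, 0.0972]
ee_rot: [3.141, 0.012, 0.034]
wrist_force: [-0.2, 0.1, -3.6]
width: 0.0143
finger_force: 30.0
```

>>> move_arm(steps=[0,0,0,0.002,0,0,0,0,0,0,0.003,0,0,0,0,0,0,0.003,0,0,0])

```text
time: 18.65
tool_pos: [0.6041, 0.0073, 0.0974]
ee_rot: [3.141, 0.012, 0.034]
wrist_force: [-0.2, -0.4, -2.8]
width: 0.014
finger_force: 30.0
```

Run:
```python
from bl import *
from sc import *
obs(); balls(); handle(-60,45)
```

```text
18.65 [0.6041 0.0073 0.0974] [3.141 0.012 0.034] [-0.2 -0.4 -2.8] [ 0.01  0.58 -0.02] 0.013983224249831965 pan [-3.4 -0.  97.4]
ball_a [370. 246.] 0.62 36 pan [ 23 -22  20] scoop [-21 -22  15]
75 12 [-16 -15 -13 -11  -8] [-5. -1.  6.]
85 13 [-19 -17 -15 -13  -9] [-8. -3.  4.]
95 20 [-18 -17 -15 -14 -12] [-6. -1.  7.]
105 14 [-18 -18 -16 -15 -13] [-5. -2.  6.]
115 15 [-18 -16 -15 -15 -12] [-6. -1.  3.]
125 18 [-18 -16 -15 -13 -12] [-6. -1.  6.]
135 34 [-17 -14  -9  -5   0] [-5.  3.  9.]
145 12 [-11  -9  -5  -1   1] [ 7.  8. 10.]
```

>>> move_arm(steps=[0,0,0,0.002,0,-0.0003,0,0,0,0,0.003,0,-0.0003,0,0,0,0,0.003,0,-0.0003,0])

```text
time: 19.15
tool_pos: [0.6059, 0.0073, 0.0973]
ee_rot: [3.141, 0.015, 0.034]
wrist_force: [-5.0, -0.2, -0.7]
width: 0.0137
finger_force: 30.0
```

>>> move_arm(steps=[0,0,0,0.002,0,0,0,0,0,0,0.002,0,0,0,0,0,0,0.002,0,0,0])

```text
time: 19.45
tool_pos: [0.6064, 0.0073, 0.0977]
ee_rot: [3.141, 0.018, 0.034]
wrist_force: [-8.3, -0.3, 3.5]
width: 0.0141
finger_force: 30.0
```

>>> move_arm(steps=[0,0,0,-0.002,0,0.0003,0,0.0012,-0.035,0,-0.0022,0,0.0003,0,0.0023,-0.07,0,-0.002,0,0,0,0.0035,-0.105,0,-0.0015,0,-0.0004,0,0.0046,-0.14,0,-0.001,0,-0.001,0,0.0046,-0.14,0,-0.001,0,-0.001,0])

```text
time: 20.05
tool_pos: [0.6072, 0.0073, 0.0958]
ee_rot: [3.141, -0.128, 0.034]
wrist_force: [-1.1, -0.5, -3.8]
width: 0.0139
finger_force: 30.0
```

Run:
```python
from bl import *
from sc import *
obs(); balls(); handle(-60,45)
```

```text
20.05 [0.6072 0.0073 0.0958] [ 3.141 -0.128  0.034] [-1.1 -0.5 -3.8] [-0.08  0.79 -0.06] 0.013867170359702434 pan [-0.3 -0.2 95.8]
ball_a [381. 228.] 0.64 72 pan [97  8 33] scoop [41  8 18]
75 13 [-10  -9  -7  -6   1] [-6. -3.  4.]
85 13 [-13 -12 -10  -9  -7] [-4.  1.  7.]
95 15 [-15 -13 -12 -10  -9] [-7. -2.  5.]
105 14 [-15 -14 -14 -12 -11] [-6. -1.  5.]
115 13 [-16 -16 -15 -13 -11] [-6. -2.  5.]
125 15 [-19 -17 -15 -14 -12] [-6. -2.  7.]
135 31 [-19 -14 -10  -5   1] [-5.  4. 10.]
145 6 [-12 -12 -10  -8  -5] [ 7.  8. 10.]
```

>>> move_arm(steps=[0,0,0,0.0022,0.0001,0.0006,0,0,0,0,0.0037,0.0001,0.0019,0,0,0,0,0.0052,0.0002,0.0032,0,0,0,0,0.0068,0.0002,0.0045,0,0,0,0,0.0083,0.0003,0.0058,0,0,0,0,0.0098,0.0003,0.007,0,0,0,0,0.0098,0.0003,0.007,0])

```text
time: 20.95
tool_pos: [0.6161, 0.0075, 0.1024]
ee_rot: [3.141, -0.122, 0.034]
wrist_force: [-5.7, -0.3, -0.6]
width: 0.0141
finger_force: 30.0
```

Run:
```python
from bl import *
from sc import *
obs(); balls(); handle(-60,45)
```

```text
20.95 [0.6161 0.0075 0.1024] [ 3.141 -0.122  0.034] [-5.7 -0.3 -0.6] [-0.2   1.88 -0.06] 0.014120247630657511 pan [  8.6  -0.3 102.4]
ball_a [382. 229.] 0.64 76 pan [99  9 33] scoop [33  9 13]
ball_a [394. 233.] 0.46 50 pan [100 -28  35] scoop [ 34 -28  14]
ball_a [375. 246.] 0.37 43 pan [ 26 -24  28] scoop [-40 -24  17]
small_1 [412. 386.] 0.6 264 pan [-245 -349   38] scoop [-308 -348   60]
small_1 [362. 235.] 0.42 320 pan [ 9  2 57] scoop [-53   2  47]
75 4 [-3 -3  1  7 11] [-2. -1.  4.]
85 16 [-6 -5 -3 -1  1] [-7. -3.  4.]
95 15 [-8 -7 -6 -5 -2] [-6. -3.  4.]
105 19 [-9 -8 -6 -3 -1] [-7. -2.  4.]
115 18 [-9 -8 -7 -5  0] [-6. -4.  5.]
125 18 [-11 -10  -9  -7  -3] [-5. -3.  5.]
135 33 [-10  -8  -6  -2   8] [-7.  0. 10.]
145 16 [-7 -3  1  6  9] [-4.  6. 10.]
```

>>> move_arm(steps=[0,0,0,0.0013,0,0.0015,0,0,0,0,0.0028,0.0001,0.0028,0,0,0,0,0.0044,0.0001,0.0041,0,0,0,0,0.006,0.0002,0.0053,0,0,0,0,0.0075,0.0002,0.0066,0,0,0,0,0.0075,0.0002,0.0066,0])

```text
time: 21.75
tool_pos: [0.6237, 0.0077, 0.1089]
ee_rot: [3.141, -0.123, 0.034]
wrist_force: [-6.3, -1.1, -2.4]
width: 0.0137
finger_force: 30.0
```

Run:
```python
from bl import *
from sc import *
obs(); balls(); handle(-60,55)
```

```text
21.75 [0.6237 0.0077 0.1089] [ 3.141 -0.123  0.034] [-6.3 -1.1 -2.4] [-0.25  1.82 -0.04] 0.013737737329152445 pan [ 16.2  -0.3 108.9]
ball_a [397. 230.] 0.64 71 pan [108 -27  41] scoop [ 34 -26  14]
ball_a [374. 239.] 0.48 28 pan [ 39 -22  33] scoop [-35 -21  14]
85 9 [ 1  2  5  6 11] [-7. -3.  3.]
95 15 [-1  1  3  4 10] [-6. -2.  3.]
105 18 [0 1 2 5 8] [-6. -3.  6.]
115 19 [-1  0  1  3  7] [-6. -3.  6.]
125 21 [-3 -1  1  2  5] [-7. -3.  6.]
135 18 [-3 -2  0  2  7] [-5. -1. 11.]
145 35 [-2  2  6 10 20] [-6.  3. 10.]
```

>>> move_arm(steps=[0.0009,-0.026,0,-0.0006,0,0.0008,0,0.0018,-0.053,0,-0.001,0,0.001,0,0.0026,-0.08,0,-0.001,0,0.001,0,0.0035,-0.105,0,-0.001,0,0.001,0,0.0044,-0.132,0,-0.001,0,0.001,0,0.0053,-0.16,0,-0.001,0,0.001,0,0.0062,-0.186,0,-0.001,0,0.001,0,0.007,-0.21,0,-0.001,0,0.001,0,0.007,-0.21,0,-0.001,0,0.001,0,0.007,-0.21,0,-0.001,0,0.001,0])

```text
time: 22.95
tool_pos: [0.6245, 0.0073, 0.111]
ee_rot: [3.14, -0.338, 0.034]
wrist_force: [-2.4, -2.3, -1.8]
width: 0.0143
finger_force: 30.0
```

Run:
```python
from bl import *
from sc import *
obs(); balls(); handle(-60,55)
```

```text
22.95 [0.6245 0.0073 0.111 ] [ 3.14  -0.338  0.034] [-2.4 -2.3 -1.8] [-0.53  1.01 -0.37] 0.014341104116691152 pan [ 17.   -0.8 111. ]
ball_a [379. 235.] 0.51 55 pan [ 58 -21  43] scoop [-32 -20  15]
ball_a [405. 219.] 0.47 66 pan [131 -28  61] scoop [ 42 -28   8]
85 9 [ 7  8  9 14 19] [-6. -3.  5.]
95 16 [ 5  7  8 11 13] [-6. -3.  6.]
105 11 [1 2 4 5 7] [-6. -4.  3.]
115 16 [-1  1  2  3  6] [-7. -4.  6.]
125 14 [-4 -3 -2  0  4] [-7. -4.  8.]
135 16 [-8 -7 -5 -4 -1] [-7. -4.  5.]
145 16 [-8 -6 -4 -2  0] [-5.  1.  9.]
```

>>> move_arm(steps=[0,0,0,-0.003,0,0.003,0,0,0,0,-0.008,0,0.008,0,0,0,0,-0.013,0,0.014,0,0,0,0,-0.018,0,0.022,0,0,0,0,-0.022,0,0.03,0,0,0,0,-0.025,0,0.038,0,0,0,0,-0.025,0,0.045,0,0,0,0,-0.025,0,0.045,0,0,0,0,-0.025,0,0.045,0,0,0,0,-0.025,0,0.045,0])

```text
time: 24.15
tool_pos: [0.599, 0.0079, 0.155]
ee_rot: [3.141, -0.337, 0.034]
wrist_force: [0.9, 0.1, -3.3]
width: 0.0138
finger_force: 30.0
```

Run:
```python
from bl import *
from sc import *
obs(); im=balls(); obs(); handle(-80,55); save("lift",im)
```

```text
24.15 [0.599  0.0079 0.155 ] [ 3.141 -0.337  0.034] [ 0.9  0.1 -3.3] [-0.03  0.53  0.04] 0.01378157496790128 pan [ -8.5   0.7 155. ]
ball_a [348. 256.] 0.44 56 pan [-34  12  20] scoop [-117   11  -26]
24.3 [0.599  0.0079 0.1549] [ 3.141 -0.337  0.034] [-0.1  0.8 -2.2] [-0.01  0.54 -0.03] 0.01440764501823428 pan [ -8.5   0.6 154.9]
125 3 [-12 -10  -7  -4  -2] [-2. -2. -1.]
135 16 [-20 -18 -17 -14 -10] [-5. -4.  4.]
145 16 [-23 -20 -18 -17 -15] [-5. -1. 10.]
```

Run:
```python
from sc import *
im,d=snapshot("scene"); u,v=map(int,proj("scene",[.61,.01,.06])); np.savez("scene5",im=im,d=d); print(u,v)
save("lift2",cv2.resize(im[v-65:v+55,u-85:u+75],(800,600),interpolation=cv2.INTER_CUBIC))
```

```text
360 237
```

View pics/lift2.png

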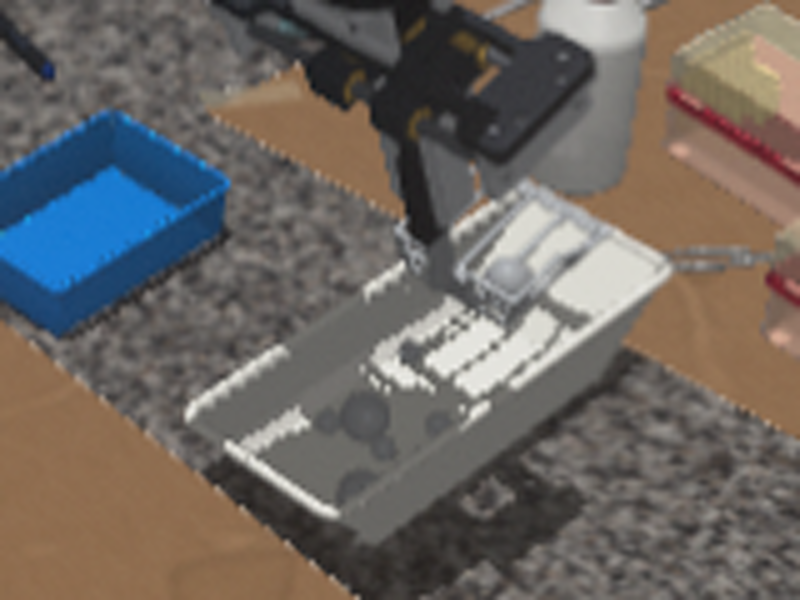

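The last crop shows one full-size ball safely in the lifted scoop (508,275). All four worn ones dropped out. Two full-size balls rolled to the near half, at (365,415) and (355,490). I'll keep the one I have and turn the scoop round to take the other two against the near 50° wall. I'm locating the balls while the arm turns.

Run:
```python
from sc import *
for nm,c,z in (("B",(365,415),.016),("B",(355,490),.016),("s",(330,418),.0095),("s",(385,447),.0095),("s",(440,423),.0095),("s",(410,350),.0095)):
    print(nm,np.round(pan(onz("scene",(360-85+c[0]/5,237-65+c[1]/5),z)[None])[0]))
```

```text
B [-31.  11.  16.]
B [-76. -22.  16.]
s [-40.  26.   9.]
s [-36.  -8.   9.]
s [ -2. -16.   9.]
s [29. 32.  9.]
```

>>> move_arm(steps=[0,0,0.08,0,0,0.005,0,0,0,0.2,0,0,0.01,0,0,0,0.34,0,0,0.015,0,0,0,0.48,0,0,0.02,0,0,0,0.62,0,0,0.02,0,0,0,0.76,0,0,0.02,0,0,0,0.9,0,0,0.02,0,0,0,1.04,0,0,0.02,0,0,0,1.18,0,0,0.02,0,0,0,1.32,0,0,0.02,0,0,0,1.45,0,0,0.02,0,0,0,1.57,0,0,0.02,0])

```text
time: 25.6
tool_pos: [0.5998, 0.0071, 0.1754]
ee_rot: [3.14, -0.337, 1.608]
wrist_force: [0.4, 1.2, -2.1]
width: 0.0137
finger_force: 30.0
```

>>> move_arm(steps=[0,0,0.13,0.005,0,0,0,0,0,0.26,0.01,0,0,0,0,0,0.4,0.015,0,0,0,0,0,0.54,0.02,0,0,0,0,0,0.68,0.03,0,0,0,0,0,0.82,0.04,0,0,0,0,0,0.96,0.05,0.001,0,0,0,0,1.1,0.06,0.002,0,0,0,0,1.24,0.07,0.002,0,0,0,0,1.38,0.08,0.003,0,0,0,0,1.5,0.085,0.003,0,0,0,0,1.567,0.088,0.003,0,0])

```text
time: 26.8
tool_pos: [0.6887, 0.0116, 0.1746]
ee_rot: [3.141, -0.336, -3.107]
wrist_force: [-0.5, -0.3, -2.7]
width: 0.014
finger_force: 30.0
```

```bash
cat >> sc.py <<'E'
def bar(x0,x1,ymax=25):
    """grip bar orientation in pan x-z from dark points: median back/front per z slice"""
    im,d=snapshot("scene"); m=(im.max(2)<60)&(d>0); P=pan(cloud("scene",d,m)); s=P[(abs(P[:,1])<ymax)&(P[:,0]>x0)&(P[:,0]<x1)]
    for z in range(40,230,10):
        q=s[(s[:,2]>=z)&(s[:,2]<z+10)]
        if len(q)>2: print(z+5,len(q),np.round(np.percentile(q[:,0],[5,50,95])).astype(int),np.round(np.percentile(q[:,1],[5,50,95])))
E
python3 -c "
from sc import *
obs(); bar(40,160)"
```

```text
26.8 [0.6887 0.0116 0.1746] [ 3.141 -0.336 -3.107] [-0.5 -0.3 -2.7] [ 0.05 -0.38  0.03] 0.013981546671987524 pan [ 81.3   1.4 174.6]
155 19 [64 69 84] [-5. -3.  7.]
165 17 [63 70 72] [-6.  1. 10.]
175 21 [67 72 75] [-4.  3. 10.]
185 19 [72 75 80] [-2.  3. 10.]
195 18 [72 79 81] [-4.  2.  9.]
205 24 [76 81 94] [-3.  3. 10.]
215 21 [ 79  90 103] [-1.  9. 12.]
225 10 [ 90  94 102] [ 7.  9. 11.]
```

>>> move_arm(steps=[0.002,-0.05,0,-0.003,-0.0014,-0.01,0,0.0035,-0.1,0,-0.0063,-0.0016,-0.025,0,0.005,-0.15,0,-0.0063,-0.0016,-0.04,0,0.007,-0.2,0,-0.0063,-0.0016,-0.055,0,0.0085,-0.25,0,-0.0063,-0.0016,-0.062,0,0.0085,-0.25,0,-0.0063,-0.0016,-0.068,0,0.0085,-0.25,0,-0.0063,-0.0016,-0.073,0,0.0085,-0.25,0,-0.0063,-0.0016,-0.0755,0,0.0085,-0.25,0,-0.0063,-0.0016,-0.0765,0,0.0085,-0.25,0,-0.0063,-0.0016,-0.0765,0])

```text
time: 27.85
tool_pos: [0.6829, 0.0095, 0.1033]
ee_rot: [3.139, -0.083, -3.113]
wrist_force: [-1.2, 0.3, 7.2]
width: 0.0135
finger_force: 30.0
```

```bash
python3 -c "
from bl import *
from sc import *
obs(); bar(40,140); balls()"
```

```text
27.85 [0.6829 0.0095 0.1033] [ 3.139 -0.083 -3.113] [-1.2  0.3  7.2] [ 0.38  0.67 -0.05] 0.013523752300184879 pan [ 75.4  -0.5 103.3]
75 4 [67 70 77] [-2.  2.  5.]
85 11 [64 66 75] [-7. -2.  3.]
95 17 [61 66 68] [-7.  1.  7.]
105 17 [64 68 70] [-4.  3.  9.]
115 12 [65 68 70] [-4.  2.  8.]
125 15 [65 69 70] [-5. -1.  8.]
135 21 [65 70 79] [-6.  1.  9.]
145 18 [66 72 82] [-4.  5.  9.]
155 12 [71 78 82] [5. 7. 9.]
195 27 [49 51 85] [-22.   8.  23.]
205 48 [47 51 75] [-23.   8.  22.]
215 43 [48 53 66] [-23. -10.  21.]
225 41 [60 63 65] [-21.  -1.  22.]
ball_a [349. 257.] 0.54 85 pan [-35  11  18] scoop [ 53 -11  -2]
ball_a [362. 235.] 0.53 56 pan [46 23 27] scoop [-27 -24  15]
small_1 [228. 217.] 0.25 460 pan [-158  347   19] scoop [ 178 -346  -12]
```

>>> move_arm(steps=[0,0,0,0,0,0.004,0,0,0,0,-0.003,0,0.008,0,0,0,0,-0.008,-0.0002,0.01,0,0,0,0,-0.013,-0.0004,0.006,0,0,0,0,-0.015,-0.0005,0.002,0,0,0,0,-0.015,-0.0005,0,0,0,0,0,-0.015,-0.0005,0,0])

```text
time: 28.75
tool_pos: [0.6669, 0.0092, 0.1037]
ee_rot: [3.139, -0.083, -3.112]
wrist_force: [-0.4, 0.6, 11.1]
width: 0.0141
finger_force: 30.0
```

```bash
python3 -c "
from bl import *
from sc import *
obs(); bar(20,110); balls()"
```

```text
28.75 [0.6669 0.0092 0.1037] [ 3.139 -0.083 -3.112] [-0.4  0.6 11.1] [ 0.61  0.66 -0.01] 0.014074483288265627 pan [ 59.4  -0.3 103.7]
85 14 [47 50 55] [-6. -2.  4.]
95 16 [46 49 52] [-6. -0.  6.]
105 14 [47 50 53] [-5.  2.  9.]
115 15 [49 52 55] [-4. -1.  6.]
125 17 [49 52 55] [-4.  3. 10.]
135 16 [51 55 60] [-4.  1.  8.]
145 24 [50 57 66] [-4.  6.  8.]
155 13 [53 60 67] [ 6.  7. 10.]
195 13 [33 37 72] [-17.   9.  19.]
205 60 [31 35 59] [-23.   7.  23.]
215 47 [31 40 50] [-23.   8.  22.]
225 41 [44 47 50] [-22.  -1.  24.]
ball_a [359. 238.] 0.56 71 pan [32 23 29] scoop [-28 -23  16]
```

>>> move_arm(steps=[0,0,-0.003,0,-0.001,0.006,0,0,0,-0.003,0,-0.0025,0.008,0,0,0,-0.003,0,-0.0025,0.005,0,0,0,-0.003,0,-0.0025,0.002,0,0,0,-0.003,0,-0.0025,0,0,0,0,-0.003,0,-0.0025,0,0])

```text
time: 29.55
tool_pos: [0.6671, 0.0061, 0.1032]
ee_rot: [3.14, -0.083, -3.115]
wrist_force: [-0.4, 0.1, 12.3]
width: 0.0136
finger_force: 30.0
```

```bash
python3 -c "
from bl import *
from sc import *
obs(); balls()
o=[];
im,d=snapshot('scene')
def pt(p): return onz('scene',p,.0095)
for t in('ball_a','small_1'): print(t,[(np.round(x['uv']).tolist(),round(x['score'],2),np.round(pan(onz('scene',x['uv'],.016)[None])[0]).tolist()) for x in spot_point('scene',t)])
C=np.full(im.shape,np.nan); m=d>0; C[m]=pan(cloud('scene',d,m)).reshape(-1,3)
# list basket points z 5..60
for xr in range(-60,80,10):
    s=m&(C[...,0]>xr)&(C[...,0]<xr+10)&(abs(C[...,1])<37)&(C[...,2]>8)&(C[...,2]<60); q=C[s]
    print(xr,len(q),[ (int(y),np.round(np.percentile(q[(q[:,1]>y)&(q[:,1]<=y+15)][:,2],[10,50,90])).tolist()) for y in(-37,-22,-7,8,22) if ((q[:,1]>y)&(q[:,1]<=y+15)).sum()>1])
"
```

```text
29.55 [0.6671 0.0061 0.1032] [ 3.14  -0.083 -3.115] [-0.4  0.1 12.3] [ 0.43  0.67 -0.05] 0.013626098358869063 pan [ 59.5  -3.4 103.2]
ball_a [360. 237.] 0.47 78 pan [31 20 29] scoop [-27 -23  16]
ball_a [([293.0, 223.0], 0.71, [-43.0, 200.0, 16.0]), ([359.0, 240.0], 0.6, [34.0, 29.0, 16.0]), ([350.0, 270.0], 0.43, [-70.0, -31.0, 16.0]), ([342.0, 259.0], 0.42, [-52.0, 11.0, 16.0])]
small_1 [([360.0, 252.0], 0.39, [1.0, -3.0, 16.0])]
-60 46 [(-7, [15.0, 24.0, 29.0]), (8, [25.0, 30.0, 33.0]), (22, [10.0, 18.0, 19.0])]
-50 29 [(-22, [11.0, 15.0, 20.0]), (-7, [13.0, 20.0, 30.0]), (8, [24.0, 28.0, 31.0]), (22, [14.0, 17.0, 23.0])]
-40 37 [(-22, [11.0, 19.0, 21.0]), (-7, [14.0, 20.0, 26.0]), (8, [18.0, 19.0, 20.0]), (22, [19.0, 21.0, 23.0])]
-30 57 [(-22, [11.0, 20.0, 22.0]), (-7, [16.0, 20.0, 23.0]), (8, [16.0, 17.0, 21.0]), (22, [17.0, 21.0, 29.0])]
-20 24 [(-22, [10.0, 18.0, 24.0]), (8, [21.0, 22.0, 24.0]), (22, [14.0, 21.0, 31.0])]
-10 34 [(-22, [13.0, 17.0, 21.0]), (-7, [9.0, 15.0, 22.0]), (8, [19.0, 20.0, 20.0]), (22, [17.0, 23.0, 32.0])]
0 26 [(-22, [20.0, 22.0, 23.0]), (-7, [20.0, 20.0, 21.0]), (8, [13.0, 21.0, 23.0]), (22, [9.0, 26.0, 39.0])]
10 33 [(-22, [12.0, 19.0, 22.0]), (-7, [9.0, 16.0, 23.0]), (8, [18.0, 31.0, 35.0]), (22, [19.0, 30.0, 46.0])]
20 78 [(-22, [19.0, 19.0, 20.0]), (-7, [16.0, 30.0, 35.0]), (8, [20.0, 32.0, 40.0]), (22, [11.0, 30.0, 38.0])]
30 37 [(-22, [14.0, 19.0, 20.0]), (-7, [20.0, 20.0, 30.0]), (8, [20.0, 36.0, 40.0]), (22, [34.0, 40.0, 43.0])]
40 112 [(-37, [27.0, 38.0, 42.0]), (-22, [18.0, 30.0, 43.0]), (-7, [15.0, 28.0, 48.0]), (8, [18.0, 30.0, 40.0]), (22, [30.0, 40.0, 42.0])]
50 46 [(-22, [9.0, 33.0, 42.0]), (-7, [28.0, 44.0, 54.0]), (8, [16.0, 34.0, 40.0]), (22, [28.0, 34.0, 38.0])]
60 6 [(-7, [42.0, 48.0, 54.0])]
70 1 []
```

>>> move_arm(steps=[-0.0005,0.02,0,0,0,0.01,0,-0.001,0.04,0,0.002,0,0.025,0,-0.002,0.06,0,0.005,0.001,0.04,0,-0.002,0.06,0,0.01,0.001,0.06,0,-0.002,0.06,0,0.015,0.001,0.075,0,-0.002,0.06,0,0.018,0.001,0.08,0,-0.002,0.06,0,0.018,0.001,0.08,0,-0.002,0.06,0,0.018,0.001,0.08,0])

```text
time: 30.65
tool_pos: [0.6833, 0.0072, 0.1774]
ee_rot: [3.14, -0.151, -3.115]
wrist_force: [-0.3, 0.5, -2.4]
width: 0.0139
finger_force: 30.0
```

```bash
cat > cl.py <<'E'
from sc import *
def clusters(zmin=7,zmax=36,show=True):
    im,d=snapshot("scene"); m=d>0; C=np.full(im.shape,np.nan); C[m]=pan(cloud("scene",d,m))
    x,y,z=C[...,0],C[...,1],C[...,2]; g=im.astype(int).mean(2)
    fl=np.where(x>85,3+(x-85)*.839,np.where(x<-85,3+(-85-x)*1.19,3)); fl=np.maximum(fl,np.where(abs(y)>38,3+abs(y)-38,0))
    k=m&(abs(y)<40)&(x>-115)&(x<125)&(z-fl>5)&(z<fl+zmax)
    n,L,st,ce=cv2.connectedComponentsWithStats(k.astype(np.uint8),connectivity=4)
    for i in range(1,n):
        if st[i][4]>=4:
            q=C[L==i]; print("px",st[i][4],"box",st[i][:4],"uv",np.round(ce[i]),"mean",np.round(q.mean(0)).astype(int),"top",round(np.percentile(q[:,2],90)),"g",round(g[L==i].mean()), "floorpt",np.round(pan(onz("scene",ce[i],.012)[None])[0][:2]))
    return im,d
if __name__=="__main__": obs(); clusters()
E
python3 cl.py; python3 -c "
from sc import *
bar(30,140)"
```

```text
30.65 [0.6833 0.0072 0.1774] [ 3.14  -0.151 -3.115] [-0.3  0.5 -2.4] [ 0.01 -0.16  0.05] 0.013865739189426374 pan [ 75.8  -2.8 177.4]
px 18 box [354 240   5   4] uv [356. 242.] mean [24 31 15] top 18 g 95 floorpt [27. 33.]
px 4 box [349 250   2   3] uv [350. 251.] mean [-11  23   9] top 10 g 109 floorpt [-14.  21.]
px 4 box [359 252   3   2] uv [360. 252.] mean [5 2 8] top 9 g 109 floorpt [ 2. -1.]
px 92 box [337 253  11  12] uv [342. 258.] mean [-57   8  23] top 30 g 90 floorpt [-47.  16.]
px 20 box [360 254   6   5] uv [362. 256.] mean [ -7 -15  15] top 18 g 94 floorpt [ -4. -14.]
px 21 box [349 259   6   5] uv [351. 261.] mean [-41  -9  15] top 19 g 93 floorpt [-39.  -8.]
px 30 box [341 265   9   7] uv [345. 268.] mean [-81 -24  27] top 32 g 87 floorpt [-69. -14.]
155 11 [62 66 74] [-10.  -7.   2.]
165 16 [60 65 66] [-7. -2.  3.]
175 18 [62 66 70] [-9.  0.  7.]
185 16 [64 66 69] [-7. -3.  5.]
195 17 [65 67 72] [-8. -2.  5.]
205 16 [65 68 73] [-8. -3.  5.]
215 25 [68 72 84] [-6.  0.  5.]
225 13 [73 78 84] [2. 4. 6.]
```

>>> move_arm(steps=[0.0008,-0.025,0,0,0,-0.025,0,0.0016,-0.05,0,0,0,-0.05,0,0.0024,-0.07,0,-0.002,0,-0.067,0,0.0024,-0.07,0,-0.007,-0.0002,-0.067,0,0.0024,-0.07,0,-0.013,-0.0004,-0.067,0,0.0024,-0.07,0,-0.019,-0.0006,-0.067,0,0.0024,-0.07,0,-0.025,-0.0008,-0.067,0,0.0024,-0.07,0,-0.031,-0.001,-0.067,0,0.0024,-0.07,0,-0.037,-0.0012,-0.067,0,0.0024,-0.07,0,-0.042,-0.0014,-0.067,0,0.0024,-0.07,0,-0.046,-0.0015,-0.067,0,0.0024,-0.07,0,-0.05,-0.0016,-0.067,0])

```text
time: 31.95
tool_pos: [0.6352, 0.0056, 0.1163]
ee_rot: [3.14, -0.072, -3.115]
wrist_force: [1.9, 0.5, 8.9]
width: 0.0138
finger_force: 30.0
```

```bash
python3 cl.py; python3 -c "
from sc import *
bar(-10,80)"
```

```text
31.95 [0.6352 0.0056 0.1163] [ 3.14  -0.072 -3.115] [1.9 0.5 8.9] [ 0.15  0.45 -0.06] 0.013840920264918727 pan [ 27.6  -2.9 116.3]
px 295 box [333 241  37  26] uv [347. 255.] mean [-42   4  29] top 36 g 112 floorpt [-28.  16.]
px 14 box [360 254   4   5] uv [361. 256.] mean [ -9 -15  16] top 20 g 161 floorpt [ -5. -12.]
px 4 box [327 260   2   3] uv [327. 261.] mean [-81  37  10] top 11 g 113 floorpt [-83.  35.]
px 30 box [342 266   8   7] uv [345. 268.] mean [-82 -24  27] top 32 g 87 floorpt [-70. -15.]
95 13 [14 17 26] [-9. -5.  4.]
105 16 [13 16 20] [-7. -2.  6.]
115 17 [15 17 20] [-7. -3.  5.]
125 19 [16 20 22] [-6. -1.  8.]
135 16 [16 19 23] [-9. -3.  8.]
145 15 [17 18 22] [-7. -2.  4.]
155 30 [18 23 33] [-8.  0.  7.]
165 9 [25 28 31] [4. 6. 7.]
175 6 [21 27 33] [4. 4. 5.]
205 6 [ 1 17 36] [-13.   7.  20.]
215 54 [-1  1 28] [-23.   5.  21.]
225 63 [-2  3 17] [-23.   3.  22.]
```

>>> move_arm(steps=[0,0,0,0.001,0,0.012,0,0,0,0,0.006,0,0.025,0,0,0,0,0.014,0.0004,0.035,0,0,0,0,0.022,0.0006,0.045,0,0,0,0,0.03,0.001,0.05,0,0,0,0,0.03,0.001,0.05,0])

```text
time: 32.65
tool_pos: [0.6649, 0.0066, 0.1632]
ee_rot: [3.14, -0.076, -3.115]
wrist_force: [-0.5, -0.8, -2.5]
width: 0.0138
finger_force: 30.0
```

```bash
python3 cl.py; python3 -c "
from sc import *
bar(20,110)"
```

```text
32.65 [0.6649 0.0066 0.1632] [ 3.14  -0.076 -3.115] [-0.5 -0.8 -2.5] [ 0.   -0.09  0.01] 0.01384437268725761 pan [ 57.3  -2.8 163.2]
px 9 box [353 241   5   4] uv [355. 242.] mean [23 33 11] top 14 g 101 floorpt [22. 33.]
px 19 box [360 253   5   6] uv [362. 256.] mean [ -7 -15  15] top 18 g 155 floorpt [ -4. -13.]
px 98 box [335 254  10  12] uv [339. 260.] mean [-66   9  23] top 30 g 90 floorpt [-57.  16.]
px 25 box [349 257   5   7] uv [351. 261.] mean [-39  -8  14] top 19 g 95 floorpt [-37.  -6.]
px 32 box [342 265   8   7] uv [345. 268.] mean [-80 -23  26] top 31 g 88 floorpt [-68. -14.]
135 4 [49 54 59] [-7. -5. -3.]
145 18 [44 46 58] [-8. -4.  2.]
155 15 [43 47 49] [-6. -1.  7.]
165 14 [43 46 48] [-8. -4. -0.]
175 20 [44 47 50] [-7. -1.  5.]
185 17 [47 49 52] [-7. -1.  6.]
195 23 [45 50 61] [-7. -2.  6.]
205 20 [49 54 63] [-6.  4.  7.]
215 10 [52 58 64] [3. 5. 5.]
```

>>> move_arm(steps=[0.002,-0.06,0,-0.006,-0.0002,-0.01,0,0.004,-0.12,0,-0.014,-0.0005,-0.02,0,0.006,-0.18,0,-0.022,-0.0007,-0.03,0,0.0075,-0.22,0,-0.029,-0.001,-0.038,0,0.0075,-0.22,0,-0.029,-0.001,-0.044,0,0.0075,-0.22,0,-0.029,-0.001,-0.048,0,0.0075,-0.22,0,-0.029,-0.001,-0.051,0,0.0075,-0.22,0,-0.029,-0.001,-0.053,0,0.0075,-0.22,0,-0.029,-0.001,-0.053,0])

```text
time: 33.65
tool_pos: [0.6369, 0.0062, 0.1122]
ee_rot: [3.137, 0.146, -3.116]
wrist_force: [0.3, 1.4, 6.1]
width: 0.0138
finger_force: 30.0
```

```bash
python3 cl.py; python3 -c "
from sc import *
bar(-15,80)"
```

```text
33.65 [0.6369 0.0062 0.1122] [ 3.137  0.146 -3.116] [0.3 1.4 6.1] [ 0.47  0.47 -0.08] 0.013828331285495234 pan [ 29.3  -2.3 112.2]
px 7 box [378 233   4   3] uv [379. 234.] mean [91  7 15] top 16 g 219 floorpt [94.  9.]
px 423 box [333 234  42  34] uv [351. 252.] mean [-24   8  24] top 36 g 119 floorpt [-14.  16.]
px 4 box [372 239   3   2] uv [373. 239.] mean [68 10 10] top 11 g 179 floorpt [66.  8.]
px 4 box [378 239   2   2] uv [378. 240.] mean [79  0  9] top 9 g 227 floorpt [76. -3.]
px 16 box [341 240   9   6] uv [344. 242.] mean [-18  37  35] top 38 g 93 floorpt [ 2. 53.]
px 31 box [342 266   8   6] uv [345. 268.] mean [-81 -23  26] top 32 g 162 floorpt [-69. -14.]
85 3 [22 23 24] [-5. -0.  1.]
95 15 [16 19 24] [-8. -4.  3.]
105 15 [14 17 21] [-8. -3.  4.]
115 17 [15 18 21] [-8. -3.  5.]
125 14 [14 18 21] [-7. -1.  7.]
135 16 [14 17 19] [-8. -2.  7.]
145 20 [13 16 26] [-6. -0.  8.]
155 22 [14 19 31] [-5.  5.  7.]
165 5 [13 16 20] [4. 5. 8.]
195 8 [-15 -13  13] [-21.   7.  15.]
205 18 [-15  -8  10] [-2.  5. 18.]
215 53 [-13  -9  -3] [-22.   4.  23.]
225 18 [-13 -11  -9] [-22.  -4.  19.]
```

>>> move_arm(steps=[0,0,0,0.003,0,0.008,0,0.0015,-0.04,0,0.003,0,0.012,0,0.003,-0.08,0,0.003,0,0.012,0,0.003,-0.08,0,0.003,0,0.006,0,0.003,-0.08,0,0.003,0,0.002,0,0.003,-0.08,0,0.003,0,0,0,0.003,-0.08,0,0.003,0,-0.001,0,0.003,-0.08,0,0.003,0,-0.001,0])

```text
time: 34.55
tool_pos: [0.6417, 0.0053, 0.113]
ee_rot: [3.138, 0.231, -3.115]
wrist_force: [1.7, -0.6, 8.6]
width: 0.0141
finger_force: 30.0
```

```bash
python3 -c "
from bl import *
from sc import *
obs(); bar(-15,80); balls(); obs()"
```

```text
34.55 [0.6417 0.0053 0.113 ] [ 3.138  0.231 -3.115] [ 1.7 -0.6  8.6] [0.07 0.1  0.02] 0.014062957028307363 pan [ 34.1  -3.3 113. ]
85 3 [24 28 32] [-7. -7. -4.]
95 15 [21 23 26] [-9. -3.  3.]
105 18 [21 23 27] [-9. -5.  3.]
115 13 [21 22 25] [-8. -3.  5.]
125 13 [18 20 24] [-9. -4.  3.]
135 17 [17 20 22] [-8. -3.  6.]
145 19 [17 20 26] [-7. -0.  7.]
155 11 [16 20 24] [-6.  3.  6.]
205 13 [-14 -11   1] [-17.   3.   7.]
215 36 [-15 -11  -8] [-23.   5.  21.]
225 4 [-15 -15 -14] [-13.  -4.   4.]
ball_a [344. 250.] 0.54 68 pan [-36  20  31] scoop [ 38 -23  29]
ball_a [339. 261.] 0.45 76 pan [-69  10  19] scoop [ 72 -13  25]
34.75 [0.6417 0.0053 0.113 ] [ 3.138  0.231 -3.115] [1.3 0.3 8.4] [ 0.07  0.09 -0.05] 0.014118236682052834 pan [ 34.1  -3.3 113. ]
```

>>> move_arm(steps=[-0.0015,0.05,0,0,0,0.006,0,-0.004,0.12,0,0,0.001,0.012,0,-0.006,0.2,0,0,0.002,0.014,0,-0.006,0.2,0,-0.003,0.002,0.014,0,-0.006,0.2,0,-0.004,0.002,0.01,0,-0.005,0.15,0,-0.004,0.002,0.004,0,-0.004,0.12,0,-0.004,0.002,0,0,-0.003,0.1,0,-0.004,0.002,-0.004,0,-0.003,0.09,0,-0.004,0.002,-0.007,0,-0.003,0.09,0,-0.004,0.002,-0.009,0,-0.003,0.09,0,-0.004,0.002,-0.009,0])

```text
time: 35.85
tool_pos: [0.6384, 0.0072, 0.1054]
ee_rot: [3.14, 0.148, -3.115]
wrist_force: [6.9, 1.1, 10.3]
width: 0.0138
finger_force: 30.0
```

```bash
python3 -c "
from bl import *
from sc import *
obs(); bar(-15,80); balls(); obs()"; python3 cl.py
```

```text
35.85 [0.6384 0.0072 0.1054] [ 3.14   0.148 -3.115] [ 6.9  1.1 10.3] [-0.14 -0.61  0.02] 0.013761683924284616 pan [ 30.8  -1.3 105.4]
85 10 [12 17 25] [-7. -5.  3.]
95 23 [13 16 24] [-7. -4.  4.]
105 19 [13 16 21] [-7. -3.  4.]
115 18 [16 18 20] [-7. -2.  4.]
125 17 [16 19 22] [-6. -2.  8.]
135 18 [19 20 23] [-5.  1.  8.]
145 23 [18 22 27] [-3.  5.  8.]
155 7 [17 18 24] [6. 8. 9.]
185 3 [-14 -13   9] [-6.  7. 13.]
195 14 [-15 -13   3] [-17.   3.  24.]
205 50 [-14  -7   2] [-20.   4.  23.]
215 20 [-13  -9  -3] [-24. -12.  13.]
225 46 [-13 -11  -8] [-20.   4.  23.]
ball_a [336. 262.] 0.57 65 pan [-79  10  18] scoop [ 72 -10  23]
ball_a [336. 251.] 0.4 61 pan [-58  23  41] scoop [ 47 -24  43]
36.05 [0.6384 0.0072 0.1054] [ 3.14   0.148 -3.115] [5.  0.5 9.1] [-0.08 -0.61  0.05] 0.013698688509813987 pan [ 30.9  -1.3 105.4]
36.05 [0.6384 0.0072 0.1054] [ 3.14   0.148 -3.115] [5.  0.5 9.1] [-0.08 -0.61  0.05] 0.013698688509813987 pan [ 30.9  -1.3 105.4]
px 4 box [380 220   3   2] uv [381. 220.] mean [117  26  37] top 38 g 220 floorpt [143.  43.]
px 4 box [384 223   2   3] uv [385. 224.] mean [115  11  35] top 36 g 219 floorpt [139.  27.]
px 4 box [373 230   2   3] uv [374. 231.] mean [91 28 14] top 15 g 219 floorpt [93. 29.]
px 4 box [390 230   2   3] uv [390. 231.] mean [109 -14  29] top 31 g 219 floorpt [126.  -3.]
px 5 box [377 231   2   4] uv [378. 233.] mean [92 14 16] top 18 g 219 floorpt [96. 17.]
px 8 box [394 231   3   4] uv [395. 233.] mean [111 -27  30] top 32 g 217 floorpt [129. -15.]
px 4 box [385 232   3   2] uv [386. 232.] mean [101  -6  24] top 25 g 219 floorpt [114.   2.]
px 419 box [331 235  39  37] uv [347. 255.] mean [-40   6  27] top 34 g 124 floorpt [-28.  16.]
px 12 box [360 254   4   4] uv [361. 255.] mean [ -7 -13  15] top 18 g 95 floorpt [ -4. -11.]
```

>>> move_arm(steps=[0.002,-0.08,0,0.002,0,0.012,0,0.0045,-0.16,0,-0.002,0,0.02,0,0.007,-0.24,0,-0.01,-0.0003,0.022,0,0.009,-0.32,0,-0.018,-0.0006,0.02,0,0.009,-0.32,0,-0.024,-0.0008,0.016,0,0.009,-0.32,0,-0.028,-0.001,0.013,0,0.009,-0.32,0,-0.03,-0.001,0.011,0,0.009,-0.32,0,-0.03,-0.001,0.01,0,0.009,-0.32,0,-0.03,-0.001,0.01,0])

```text
time: 37.0
tool_pos: [0.6059, 0.0061, 0.1127]
ee_rot: [3.139, 0.456, -3.114]
wrist_force: [-1.5, 0.4, 9.1]
width: 0.0139
finger_force: 30.0
```

```bash
python3 -c "
from bl import *
from sc import *
obs(); bar(-45,50); balls(); obs()"
```

```text
37.0 [0.6059 0.0061 0.1127] [ 3.139  0.456 -3.114] [-1.5  0.4  9.1] [-0.13  0.25 -0.04] 0.013886607267825597 pan [ -1.6  -1.3 112.7]
85 4 [-10  -9  -8] [-5. -1.  4.]
95 12 [-15 -10  -2] [-7. -5.  6.]
105 19 [-16 -13 -10] [-8. -4.  2.]
115 14 [-18 -15 -13] [-7. -3.  5.]
125 11 [-22 -18 -15] [-7.  1. 10.]
135 9 [-22 -21 -19] [-7.  1.  5.]
ball_a [337. 265.] 0.59 80 pan [-81   8  21] scoop [62 -9 45]
37.2 [0.606  0.006  0.1127] [ 3.139  0.456 -3.114] [-1.4 -1.1  9.7] [-0.07  0.27 -0.04] 0.013541135001272858 pan [ -1.5  -1.4 112.7]
```

>>> move_arm(steps=[0,0,0,-0.002,0,0.0025,0,0,0,0,-0.006,-0.0002,0.0025,0,0,0,0,-0.01,-0.0003,0.0025,0,0,0,0,-0.014,-0.0004,0.0025,0,0,0,0,-0.017,-0.0005,0.0025,0,0,0,0,-0.017,-0.0005,0.0025,0])

```text
time: 37.8
tool_pos: [0.5892, 0.0059, 0.114]
ee_rot: [3.138, 0.46, -3.115]
wrist_force: [6.6, -0.5, 1.6]
width: 0.0138
finger_force: 30.0
```

```bash
python3 -c "
from bl import *
from sc import *
obs(); bar(-65,30); balls(); obs()"
```

```text
37.8 [0.5892 0.0059 0.114 ] [ 3.138  0.46  -3.115] [ 6.6 -0.5  1.6] [-0.08 -1.48  0.09] 0.013801134621080667 pan [-18.3  -1.  114. ]
95 12 [-28 -25 -20] [-7. -4.  3.]
105 17 [-31 -29 -26] [-8. -3.  5.]
115 13 [-33 -31 -27] [-6.  0.  8.]
125 9 [-34 -32 -31] [-5.  0. 10.]
135 6 [-37 -35 -34] [-1.  1.  5.]
ball_a [334. 256.] 0.6 66 pan [-66  21  30] scoop [ 30 -21  38]
ball_a [335. 264.] 0.6 84 pan [-84   2  24] scoop [49 -2 41]
38.0 [0.5893 0.0059 0.114 ] [ 3.138  0.459 -3.115] [6.3 0.2 2.5] [-0.1  -1.41  0.06] 0.013755855957477449 pan [-18.3  -1.  114. ]
```

>>> move_arm(steps=[-0.0014,0.04,0,0.002,0.0001,-0.0003,0,-0.0028,0.08,0,0.0041,0.0001,-0.0007,0,-0.0042,0.122,0,0.0062,0.0002,-0.0011,0,-0.0056,0.163,0,0.0083,0.0003,-0.0025,0,-0.007,0.204,0,0.0104,0.0003,-0.0038,0,-0.0083,0.244,0,0.0124,0.0004,-0.0052,0,-0.0083,0.244,0,0.0124,0.0004,-0.0052,0])

```text
time: 38.7
tool_pos: [0.6003, 0.0067, 0.1056]
ee_rot: [3.139, 0.208, -3.115]
wrist_force: [4.2, 0.8, -0.2]
width: 0.0139
finger_force: 30.0
```

```bash
python3 -c "
from bl import *
from sc import *
obs(); bar(-65,30); balls(); obs()"
```

```text
38.7 [0.6003 0.0067 0.1056] [ 3.139  0.208 -3.115] [ 4.2  0.8 -0.2] [ 0.06 -1.07  0.02] 0.013892855486111699 pan [ -7.2  -0.5 105.6]
85 9 [-19 -16 -10] [-4. -3.  3.]
95 13 [-20 -17 -15] [-6. -1.  4.]
105 16 [-20 -17 -14] [-6. -0.  6.]
115 13 [-21 -16 -14] [-4.  1.  9.]
125 13 [-19 -17 -13] [-4.  3. 10.]
135 18 [-22 -18 -17] [-2.  3.  8.]
145 10 [-24 -19 -17] [2. 5. 7.]
155 3 [-28 -24 -24] [-6.  7.  8.]
185 6 [-59 -58 -56] [-14.   4.  23.]
195 46 [-61 -59 -38] [-23.   8.  20.]
205 97 [-63 -56 -46] [-23.   4.  22.]
215 30 [-57 -53 -49] [-20.   9.  24.]
225 27 [-57 -55 -53] [-20.   2.  22.]
ball_a [334. 257.] 0.59 52 pan [-73  22  29] scoop [ 30 -22  31]
small_1 [370. 245.] 0.68 2731 pan [16  1 24] scoop [-56  -1   8]
38.9 [0.5998 0.0068 0.106 ] [ 3.139  0.21  -3.115] [ 6.1  0.5 -2.6] [ 0.12 -1.44  0.05] 0.0142467752152891 pan [ -7.7  -0.5 106. ]
```

>>> move_arm(steps=[-0.0014,0.04,0,0.0015,0,-0.0014,0,-0.0028,0.08,0,0.0032,0.0001,-0.0032,0,-0.0042,0.122,0,0.005,0.0002,-0.005,0,-0.0055,0.16,0,0.005,0.0002,-0.0056,0,-0.0072,0.21,0,0.0049,0.0002,-0.006,0,-0.0072,0.21,0,0.0049,0.0002,-0.006,0,-0.0072,0.21,0,0.0049,0.0002,-0.006,0])

```text
time: 39.6
tool_pos: [0.6043, 0.0069, 0.0999]
ee_rot: [3.14, -0.001, -3.114]
wrist_force: [4.6, 0.1, -2.3]
width: 0.0137
finger_force: 30.0
```

```bash
python3 -c "
from bl import *
from sc import *
obs(); bar(-65,30); balls(); obs()"
```

```text
39.6 [0.6043 0.0069 0.0999] [ 3.140e+00 -1.000e-03 -3.114e+00] [ 4.6  0.1 -2.3] [ 0.11 -1.36  0.02] 0.013676528997678577 pan [-3.2 -0.5 99.9]
75 3 [-12 -11  -4] [-2. -2.  3.]
85 13 [-15 -14 -10] [-7. -2.  6.]
95 16 [-15 -12  -9] [-4.  1.  7.]
105 20 [-12 -10  -7] [-5.  2. 10.]
115 19 [-13  -9  -7] [-3.  4. 11.]
125 14 [-10  -8  -5] [-2.  5. 10.]
135 21 [-13  -6   1] [-5.  5. 10.]
145 20 [-12  -4   2] [ 0.  8. 10.]
155 7 [-12  -6  -1] [6. 7. 9.]
195 53 [-38 -35  -9] [-22.   9.  23.]
205 77 [-38 -34 -21] [-21.   4.  22.]
215 32 [-36 -25 -20] [-21.  -9.  22.]
225 38 [-30 -27 -23] [-19.   5.  23.]
ball_a [344. 268.] 0.67 86 pan [-94 -23  37] scoop [41 23 30]
ball_a [336. 250.] 0.66 51 pan [-66  23  33] scoop [ 13 -23  26]
ball_a [335. 263.] 0.5 66 pan [-95   2  37] scoop [42 -2 30]
small_1 [374. 242.] 0.23 2433 pan [40  0 23] scoop [-93   0  16]
39.8 [0.604  0.0069 0.1001] [ 3.141e+00 -1.000e-03 -3.115e+00] [ 4.4  0.6 -4. ] [ 0.11 -1.48  0.04] 0.014159596712637534 pan [ -3.5  -0.5 100.1]
```

>>> move_arm(steps=[-0.0015,0.045,0,0.001,0,0.002,0,-0.003,0.09,0,0.003,0.0001,0.004,0,-0.0045,0.135,0,0.006,0.0002,0.008,0,-0.006,0.18,0,0.01,0.0003,0.014,0,-0.0068,0.2,0,0.014,0.0005,0.022,0,-0.0068,0.2,0,0.018,0.0006,0.032,0,-0.0068,0.2,0,0.02,0.0006,0.044,0,-0.0068,0.2,0,0.02,0.0006,0.056,0,-0.0068,0.2,0,0.02,0.0006,0.066,0,-0.0068,0.2,0,0.02,0.0006,0.07,0,-0.0068,0.2,0,0.02,0.0006,0.07,0])

```text
time: 40.9
tool_pos: [0.6244, 0.0073, 0.172]
ee_rot: [-3.141, -0.2, -3.115]
wrist_force: [-0.7, -0.3, -4.2]
width: 0.0141
finger_force: 30.0
```

```bash
python3 -c "
from bl import *
from sc import *
obs(); bar(-65,60); balls(); obs()"; python3 cl.py
```

```text
40.9 [0.6244 0.0073 0.172 ] [-3.141 -0.2   -3.115] [-0.7 -0.3 -4.2] [ 0.03 -0.42 -0.03] 0.014086509237402888 pan [ 16.9  -0.7 172. ]
145 3 [ 7 16 23] [-3. -0.  1.]
155 12 [ 2  5 12] [-7. -4.  2.]
165 20 [ 2  6 10] [-5.  2.  8.]
175 21 [ 6 10 14] [-4.  1.  8.]
185 20 [ 8 13 17] [-2.  3.  8.]
195 19 [11 15 21] [-3.  4.  8.]
205 26 [15 19 25] [-2.  3.  9.]
215 15 [16 24 27] [2. 7. 9.]
225 10 [18 24 29] [6. 7. 9.]
ball_a [347. 222.] 0.59 37 pan [-28  21 107] scoop [-19 -21  21]
41.1 [0.6238 0.0074 0.1697] [-3.141 -0.204 -3.115] [-0.5  0.1 -4.3] [ 0.06 -0.35 -0.  ] 0.013966294239011757 pan [ 16.3  -0.7 169.7]
41.1 [0.6238 0.0074 0.1697] [-3.141 -0.204 -3.115] [-0.5  0.1 -4.3] [ 0.06 -0.35 -0.  ] 0.013966294239011757 pan [ 16.3  -0.7 169.7]
px 4 box [379 218   2   3] uv [380. 219.] mean [118  32  38] top 39 g 116 floorpt [145.  50.]
px 8 box [354 242   5   3] uv [356. 243.] mean [23 29 12] top 15 g 86 floorpt [23. 29.]
px 4 box [370 244   3   2] uv [371. 244.] mean [49  0  9] top 10 g 109 floorpt [46. -2.]
px 18 box [360 254   5   5] uv [362. 256.] mean [ -8 -16  16] top 19 g 103 floorpt [ -4. -13.]
px 22 box [333 256   5   5] uv [335. 258.] mean [-63  27  15] top 18 g 94 floorpt [-60.  29.]
px 22 box [346 261   5   7] uv [348. 264.] mean [-54 -10  14] top 18 g 93 floorpt [-52.  -8.]
```

All three full-size balls are now in the scoop (three fits inside it, about 2 N extra weight), and only the four worn ones remain in the pan. Next I turn towards the tray.

>>> move_arm(steps=[0,0,-0.07,-0.003,0.002,0.005,0,0,0,-0.2,-0.008,0.006,0.01,0,0,0,-0.34,-0.013,0.013,0.012,0,0,0,-0.48,-0.02,0.02,0.012,0,0,0,-0.62,-0.027,0.03,0.012,0,0,0,-0.76,-0.034,0.04,0.012,0,0,0,-0.9,-0.04,0.05,0.012,0,0,0,-1.04,-0.045,0.06,0.012,0,0,0,-1.18,-0.05,0.07,0.012,0,0,0,-1.32,-0.053,0.08,0.012,0,0,0,-1.46,-0.053,0.09,0.012,0,0,0,-1.553,-0.053,0.095,0.012,0])

```text
time: 42.35
tool_pos: [0.5701, 0.1026, 0.1819]
ee_rot: [-3.139, -0.201, 1.611]
wrist_force: [0.2, 0.4, -3.8]
width: 0.0139
finger_force: 30.0
```

```bash
cat > tr.py <<'E'
from sc import *
def tray():
    for n in("scene",):
        im,d=snapshot(n); m=d>0; C=np.full(im.shape,np.nan); C[m]=cloud(n,d,m); r,b=im[...,0].astype(int),im[...,2].astype(int)
        k=m&(b>r+40)&(C[...,0]>.44)&(C[...,0]<.7)&(C[...,1]>.12)&(C[...,1]<.36)
        P=C[k]; q=P[P[:,2]>.028]; print("tray",cv2.minAreaRect((q[:,:2]*1000).astype(np.float32)))
        g=m&~(b>r+40)&(C[...,0]>.5)&(C[...,0]<.65)&(C[...,1]>.17)&(C[...,1]<.285)&(C[...,2]>.008)&(C[...,2]<.2)
        N,L,st,ce=cv2.connectedComponentsWithStats(g.astype(np.uint8),connectivity=4)
        for i in range(1,N):
            if st[i][4]>=6: print(st[i][4],np.round(C[L==i].mean(0),3),"ztop",np.round(np.percentile(C[L==i][:,2],95),3))
def scoopangle():
    o=get_obs(); T=o["tool_pos"]; f=R.from_euler("z",o["ee_rot"][2])
    im,d=snapshot("scene"); m=(im.max(2)<60)&(d>0); P=f.inv().apply(cloud("scene",d,m)-T)*1000
    s=P[(abs(P[:,0])<50)&(abs(P[:,1])<14)&(abs(P[:,2])<60)]
    for z in range(-30,55,10):
        q=s[(s[:,2]>=z)&(s[:,2]<z+10)]
        if len(q)>2: print("bar z",z+5,len(q),np.round(np.percentile(q[:,0],[5,50,95])).astype(int),np.round(np.percentile(q[:,1],[5,50,95])).astype(int))
if __name__=="__main__":
    obs(); tray(); scoopangle()
    from bl import balls; balls()
E
python3 tr.py
```

```text
42.35 [0.5701 0.1026 0.1819] [-3.139 -0.201  1.611] [ 0.2  0.4 -3.8] [-0.51 -0.02 -0.02] 0.013854545181737097 pan [-34.2  96.3 181.9]
tray ((571.294677734375, 203.8848876953125), (139.5668182373047, 148.825927734375), 5.321861743927002)
154 [0.571 0.196 0.127] ztop 0.136
bar z -25 7 [-8 -2  6] [2 5 7]
bar z -15 15 [-11  -7   3] [-1  5 10]
bar z -5 13 [-14 -12  -7] [-2  5  8]
bar z 5 16 [-19 -14  -9] [0 6 8]
bar z 15 21 [-21 -17 -10] [-1  6  7]
bar z 25 18 [-25 -21 -14] [-2  6  9]
bar z 35 33 [-26 -18  -9] [-7  2  7]
bar z 45 8 [-17 -13  -9] [-8 -6 -4]
ball_a [315. 198.] 0.46 44 pan [-15 140 118] scoop [-19 -21  21]
ball_a [308. 200.] 0.39 65 pan [-37 155 123] scoop [-3  1 23]
ball_a [298. 198.] 0.38 73 pan [-60 163 127] scoop [ 6 24 26]
```

>>> move_arm(steps=[-0.1,-0.004,0,0,0.003,-0.008,0,-0.2,-0.008,0,0,0.008,-0.018,0,-0.3,-0.012,0,0,0.0134,-0.027,0,-0.39,-0.0156,0,0,0.021,-0.029,0,-0.48,-0.0192,0,0,0.031,-0.03,0,-0.56,-0.0224,0,0,0.039,-0.032,0,-0.65,-0.026,0,0,0.05,-0.029,0,-0.74,-0.0296,0,0,0.06,-0.026,0,-0.82,-0.0328,0,0,0.069,-0.024,0,-0.9,-0.036,0,0,0.08,-0.023,0,-0.97,-0.0388,0,0,0.088,-0.022,0,-1.03,-0.041,0,0,0.095,-0.022,0])

```text
time: 43.8
tool_pos: [0.5715, 0.1988, 0.1602]
ee_rot: [-3.133, 0.829, 1.62]
wrist_force: [-0.4, -0.0, -1.2]
width: 0.0136
finger_force: 30.0
```

```bash
python3 tr.py
```

```text
43.8 [0.5715 0.1988 0.1602] [-3.133  0.829  1.62 ] [-0.4 -0.  -1.2] [ 0.6   0.04 -0.02] 0.013558329987373711 pan [-29.6 192.4 160.2]
tray ((560.1868896484375, 269.5511474609375), (153.58030700683594, 222.0735321044922), 15.22580337524414)
451 [0.565 0.204 0.176] ztop 0.198
56 [0.598 0.241 0.038] ztop 0.096
138 [0.547 0.247 0.027] ztop 0.062
14 [0.553 0.184 0.063] ztop 0.072
bar z -15 7 [-20 -15  -8] [3 5 8]
bar z -5 19 [-26 -22 -12] [-2  6 10]
bar z 5 23 [-23 -18  -9] [-1  4  9]
bar z 15 26 [-17  -7   3] [-2  5  8]
bar z 25 32 [-8  4 34] [-7  3  8]
bar z 35 46 [ 2 15 41] [-8  1  9]
bar z 45 6 [ 7 29 36] [-6 -3  7]
ball_a [296. 205.] 0.62 54 pan [ 19 250  18] scoop [ 91 -52  40]
ball_a [284. 212.] 0.61 73 pan [-33 250  18] scoop [93  0 41]
ball_a [363. 244.] 0.2 3570 pan [22 12 20] scoop [ -71  -52 -134]
```

>>> move_arm(steps=[0,0,0,0,-0.004,0.015,0,0.07,0.003,0,0,-0.01,0.035,0,0.17,0.007,0,0,-0.02,0.05,0,0.27,0.011,0,0,-0.03,0.06,0,0.37,0.015,0,0,-0.05,0.06,0,0.5,0.02,0,0,-0.07,0.06,0,0.6,0.024,0,0,-0.09,0.06,0,0.7,0.028,0,0,-0.11,0.06,0,0.7,0.028,0,0,-0.13,0.06,0,0.7,0.028,0,0,-0.14,0.06,0,0.7,0.028,0,0,-0.14,0.06,0])

```text
time: 45.15
tool_pos: [0.5711, 0.0554, 0.2222]
ee_rot: [-3.141, 0.129, 1.612]
wrist_force: [0.0, 0.6, -1.7]
width: 0.014
finger_force: 30.0
```

```bash
python3 tr.py; python3 cl.py | head -12
```

```text
45.15 [0.5711 0.0554 0.2222] [-3.141  0.129  1.612] [ 0.   0.6 -1.7] [0.01 0.03 0.01] 0.013983694115123648 pan [-34.8  49.1 222.2]
tray ((541.3787231445312, 198.8768310546875), (200.32395935058594, 156.51304626464844), 1.779998540878296)
61 [0.615 0.253 0.024] ztop 0.032
129 [0.548 0.251 0.023] ztop 0.031
bar z -25 5 [-14  -6   4] [1 3 4]
bar z -15 26 [-17 -13   2] [-3  6  9]
bar z -5 21 [-17 -13  -8] [-3  5  8]
bar z 5 22 [-17 -14  -5] [-2  4  9]
bar z 15 23 [-18 -14  -7] [-1  6 10]
bar z 25 23 [-18 -13  -7] [-2  6 10]
bar z 35 43 [-17 -10   3] [-7  4  8]
bar z 45 30 [-13   2  11] [-8 -6  6]
bar z 55 14 [-2  4 10] [-8 -6 -3]
ball_a [295. 205.] 0.64 67 pan [ 19 251  17] scoop [174 -57 -84]
ball_a [283. 212.] 0.64 65 pan [-33 251  17] scoop [175  -5 -84]
ball_a [277. 216.] 0.63 78 pan [-63 250  18] scoop [174  24 -83]
small_1 [413. 382.] 0.53 268 pan [-245 -348   39] scoop [-420  213 -139]
45.4 [0.5712 0.0586 0.2204] [-3.139  0.128  1.618] [-1.3  0.1 -1.7] [0.02 0.04 0.01] 0.013985837695997204 pan [-34.6  52.3 220.4]
px 4 box [379 219   3   2] uv [380. 220.] mean [117  29  37] top 38 g 211 floorpt [144.  47.]
px 4 box [381 224   3   2] uv [382. 224.] mean [111  17  32] top 33 g 211 floorpt [131.  30.]
px 19 box [354 240   5   5] uv [356. 242.] mean [23 30 15] top 19 g 88 floorpt [27. 33.]
px 4 box [351 244   3   2] uv [352. 244.] mean [13 36  8] top 9 g 106 floorpt [10. 33.]
px 19 box [359 254   6   5] uv [362. 256.] mean [ -7 -15  15] top 19 g 168 floorpt [ -5. -13.]
px 23 box [333 255   6   6] uv [335. 258.] mean [-62  27  14] top 18 g 90 floorpt [-60.  29.]
px 21 box [346 261   5   6] uv [348. 264.] mean [-53 -10  14] top 17 g 147 floorpt [-51.  -8.]
```

>>> move_arm(steps=[0,0,-0.13,-0.003,-0.026,0,0,0,0,-0.26,-0.006,-0.055,0,0,0,0,-0.4,-0.01,-0.085,0,0,0,0,-0.54,-0.014,-0.115,0,0,0,0,-0.68,-0.018,-0.145,0,0,0,0,-0.82,-0.022,-0.175,0,0,0,0,-0.96,-0.026,-0.2,0,0,0,0,-1.1,-0.03,-0.225,0,0,0,0,-1.2,-0.031,-0.245,-0.01,0,0,0,-1.258,-0.031,-0.2526,-0.035,0,0,0,-1.258,-0.031,-0.2526,-0.065,0,0,0,-1.258,-0.031,-0.2526,-0.09,0])

```text
time: 46.65
tool_pos: [0.5403, -0.1948, 0.1287]
ee_rot: [-3.138, 0.129, 0.358]
wrist_force: [-0.4, -0.7, -1.6]
width: 0.014
finger_force: 30.0
```

>>> move_arm(steps=[0,0,0,0,0,-0.015,0,0,0,0,0,0,-0.022,0,0,0,0,0,0,-0.028,0,0,0,0,0,0,-0.032,0,0,0,0,0,0,-0.034,0,0,0,0,0,0,-0.034,0])

```text
time: 47.25
tool_pos: [0.5406, -0.1954, 0.0971]
ee_rot: [-3.14, 0.127, 0.357]
wrist_force: [-0.7, -0.4, -1.5]
width: 0.014
finger_force: 30.0
```

```bash
python3 -c "
from tr import *
obs(); scoopangle()"
```

```text
47.25 [ 0.5406 -0.1954  0.0971] [-3.14   0.127  0.357] [-0.7 -0.4 -1.5] [-0.04  0.09  0.03] 0.01403966265547707 pan [ -73.6 -200.5   97.1]
bar z -25 3 [-18 -14 -14] [1 2 7]
bar z -15 21 [-19 -17 -12] [-5  1  5]
bar z -5 19 [-18 -17  -8] [-5 -1  6]
bar z 5 24 [-19 -16 -10] [-5  0  6]
bar z 15 22 [-20 -17  -6] [-6  0  6]
bar z 25 22 [-19 -16 -11] [-6 -1  6]
bar z 35 50 [-18  -9   5] [-5  1  7]
bar z 45 23 [-15  -6   8] [-5  1  9]
bar z 55 3 [ 7 10 11] [9 9 9]
```

Upright, still above the bench. I lower it in small steps until it touches.

>>> move_arm(steps=[0,0,0,0,0,-0.002,0,0,0,0,0,0,-0.004,0,0,0,0,0,0,-0.005,0,0,0,0,0,0,-0.005,0])

```text
time: 47.7
tool_pos: [0.5404, -0.1954, 0.092]
ee_rot: [-3.14, 0.128, 0.357]
wrist_force: [-0.0, 0.5, 0.6]
width: 0.0141
finger_force: 30.0
```

>>> move_arm(steps=[0,0,0,0,0,-0.001,0,0,0,0,0,0,-0.002,0,0,0,0,0,0,-0.002,0])

```text
time: 48.0
tool_pos: [0.5404, -0.1955, 0.0917]
ee_rot: [-3.141, 0.127, 0.357]
wrist_force: [-4.0, 0.8, 6.9]
width: 0.0143
finger_force: 30.0
```

>>> move_arm(steps=[0,0,0,0,0,0.0015,0.3,0,0,0,0,0,0.0015,0.6,0,0,0,0,0,0.0015,0.6,0,0,0,0,0,0.0015,0.6,0,0,0,0,0,0.0015,0.6,0,0,0,0,0,0.03,0.6,0,0,0,0,0,0.06,0.6,0,0,0,0,0,0.1,0.6,0,0,0,0,0,0.14,0.6,0,0,0,-0.04,0,0.17,0.6,0,0,0,-0.08,0,0.19,0.6,0,0,0,-0.08,0,0.19,0.6])

```text
time: 49.2
tool_pos: [0.4587, -0.1958, 0.2849]
ee_rot: [3.137, 0.123, 0.355]
wrist_force: [-0.2, 0.0, 0.4]
width: 0.0563
finger_force: 0.0
```

Run:
```python
from sc import *
obs()
for n in("scene","top"):
    im,d=snapshot(n); m=d>0; C=np.full(im.shape,np.nan); C[m]=cloud(n,d,m)
    k=m&(C[...,0]>.5)&(C[...,0]<.58)&(C[...,1]>-.24)&(C[...,1]<-.15)&(C[...,2]>.06)&(C[...,2]<.145)&(im.max(2)<70)
    P=C[k]; 
    for z in range(60,145,15):
        q=P[(P[:,2]>z/1000)&(P[:,2]<(z+15)/1000)]
        if len(q): print(n,z+7,len(q),np.round(q.mean(0),3))
    B=C[m&(C[...,0]>.53)&(C[...,0]<.66)&(C[...,1]>-.25)&(C[...,1]<-.11)&(C[...,2]>.018)&(C[...,2]<.04)]; print(len(B),cv2.minAreaRect((B[:,:2]*1000).astype(np.float32)))
    for t in("ball_a","vial","timer","tray"): print(n,t,[(np.round(x["uv"]).tolist(),round(x["score"],2),np.round(np.median(cloud(n,d,x["pixels"]),0),3).tolist()) for x in silhouettes(n,t)])
```

```text
49.2 [ 0.4587 -0.1958  0.2849] [3.137 0.123 0.355] [-0.2  0.   0.4] [-0.    0.07  0.02] 0.05632268668146735 pan [-155.4 -198.3  284.9]
scene 67 12 [ 0.525 -0.201  0.072]
scene 82 33 [ 0.526 -0.201  0.083]
scene 97 35 [ 0.526 -0.202  0.098]
scene 112 35 [ 0.525 -0.201  0.112]
scene 127 65 [ 0.53  -0.199  0.129]
142 ((568.2792358398438, -184.87403869628906), (80.45288848876953, 82.20598602294922), 22.960956573486328)
scene ball_a [([292.0, 217.0], 0.63, [0.576, 0.231, 0.019]), ([282.0, 213.0], 0.4, [0.563, 0.251, 0.025])]
scene vial [([410.0, 388.0], 0.62, [0.374, -0.349, 0.036]), ([290.0, 219.0], 0.4, [0.579, 0.229, 0.02])]
scene timer [([230.0, 218.0], 0.96, [0.438, 0.35, 0.019])]
scene tray [([165.0, 201.0], 0.74, [0.349, 0.517, 0.019]), ([182.0, 251.0], 0.68, [0.27, 0.312, 0.014]), ([290.0, 218.0], 0.65, [0.577, 0.229, 0.019])]
14 ((569.8925170898438, -141.75880432128906), (46.77914047241211, 4.055295467376709), 22.470375061035156)
top ball_a [([275.0, 186.0], 0.61, [0.617, 0.255, 0.022]), ([358.0, 194.0], 0.4, [0.627, 0.006, 0.008])]
top vial []
top timer [([234.0, 238.0], 0.77, [0.442, 0.355, 0.016])]
top tray [([285.0, 204.0], 0.98, [0.576, 0.226, 0.003]), ([174.0, 279.0], 0.67, [0.3, 0.532, 0.003]), ([244.0, 307.0], 0.6, [0.234, 0.305, 0.003])]
```

The scoop stands upright with its handle vertical and its rim about 29 mm high. The three full-size balls are in the tray, the four worn ones are in the pan, and the vial and timer have not moved.

```bash
python3 -c "
from bench import *
print(close_job())"
```

```text
the job is handed in; nothing more can be done
None
```

The job is handed in at about 50 s of the 67 s allowed: all three full-size balls are in the smaller blue tray, the four worn ones are back in the pan, the empty scoop stands upright on the bench, and the vial and timer are where they were.

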